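# Mark one oblong blank in the slide press

### The job

Take the oblong aluminium blank (not the round one) off the sloped stock rack, lay it flat in the matching pocket of the press's sprung die slide, and push the slide fully home under the press head and hold it there for half a second so that the blank is marked. Let the slide come back to its front stop, then take the blank out and set it down flat in the grey tray. Do not stroke the slide without the blank in its pocket, do not drop the blank, and leave the round blank and the other things on the bench alone.

Things in the scene. Friction and masses are not known exactly. Their poses are not given: they have to be found in the camera images.
- blank: Oblong plain aluminium blank, 80 x 56 x 16 mm, about 0.22 kg. Origin at the centre of its 80 x 56 underside; x along its 80 mm length, y across its 56 mm width (the way to grip it), z out of its upper face. It starts lying on the rack's 38 degree slope, held up by the lip; it is alike turned by half a turn.
- disc: Round plain aluminium blank, 80 mm diameter, 16 mm thick, origin at the centre of its underside; lies in the rack's other bay, about 120 mm beside the oblong one. To be left alone.
- rack: Fixed steel stock rack, left or right of the press. Origin on the bench under its middle; at yaw 0 its slope faces the robot (-x). The sloped plate, 105 x 270 mm, rises 38 degrees towards +x, its surface centre 65 mm above the origin, with two bays at about y = +60 and -60 mm. A lip 9 mm high runs 40 mm down-slope of the centre. Posts stand at x = 55, y = +-134 mm.
- tie_bar (a point): Middle of the rack's level tie bar, 14 mm thick, 268 mm long, along the rack's y, 215 mm above the bench and at x = -15 mm in the rack. It passes over the blanks, so a vertical gripper cannot get at them: come in square to the slope, from the robot's side.
- press: Fixed grey press, base plate 360 x 150 x 12 mm. Origin on the bench, beneath the centre of the slide's pocket when the slide is at its front stop; x is the push direction (away from the robot at yaw 0). The head spans x = 65 to 145 mm, its underside 56 mm and its top 106 mm above the bench (a cylinder on it reaches 163 mm).
- slide (a joint): Travel of the die slide in m: 0 at the front stop, 0.090 fully home under the head. A spring always returns it; it takes about 5 N to start and 12 N fully home.
- nest (a point): Centre of the floor of the slide's pocket (moves with it), 22 mm above the bench; x along the pocket's length and the push, y across, z up. The pocket is 86 x 60 mm (3 mm clearance at each end of a blank, 2 mm at each side), walls 8 mm high, 10 mm thick; the long walls have 45 mm wide finger gaps in the middle. A seated blank's origin is at this point.
- push_face (a point): Middle of the front face of the slide's upright push plate (moves with the slide): 70 mm wide, 12 mm thick, from 22 to 75 mm above the bench; this point is 50 mm above the bench and 75 mm in front of the pocket centre. Push it along the press's +x.
- tray: Fixed grey open tray, 170 (x) x 190 (y) x 30 mm, walls and floor 4 mm, on the other side of the press from the rack. Origin at the centre of its underside.
- can: Plain aluminium spray can, 64 mm diameter, 170 mm tall; bystander, origin at the centre of its underside.
- wrench: Steel wrench 190 mm long lying along its x; bystander.

How it is judged:
On the way, in this order (a step that is already met when the one before it is completed fails the run):
1. The oblong blank lies flat and released in the slide's pocket (within 5 mm of its centre lengthwise, 4 mm crosswise, and 2.5 mm of its floor), with the slide at its front stop (within 5 mm) (x of blank in the frame of nest between -0.005 and 0.005 m and y of blank in the frame of nest between -0.004 and 0.004 m and z of blank in the frame of nest between -0.0025 and 0.0025 m and angle between the z axis of blank and the z axis of nest, either way round below 0.06 rad and angle between the x axis of blank and the x axis of nest, either way round below 0.1 rad and value of joint slide below 0.005 m and contact force between blank and the fingers below 0.1 N), for 0.2 s.
2. The slide is pushed fully home (within 4 mm of its 90 mm stroke) with the blank still in the pocket, and held there for 0.5 s (x of blank in the frame of nest between -0.005 and 0.005 m and y of blank in the frame of nest between -0.004 and 0.004 m and z of blank in the frame of nest between -0.0025 and 0.0025 m and angle between the z axis of blank and the z axis of nest, either way round below 0.06 rad and angle between the x axis of blank and the x axis of nest, either way round below 0.1 rad and value of joint slide above 0.086 m), for 0.5 s.
3. The slide has come back to its front stop (within 5 mm) with the blank still flat in the pocket (x of blank in the frame of nest between -0.005 and 0.005 m and y of blank in the frame of nest between -0.004 and 0.004 m and z of blank in the frame of nest between -0.0025 and 0.0025 m and angle between the z axis of blank and the z axis of nest, either way round below 0.06 rad and angle between the x axis of blank and the x axis of nest, either way round below 0.1 rad and value of joint slide below 0.005 m), for 0.2 s.
At the end, for the whole second after the job is handed in: The oblong blank lies flat (within about 4 degrees) and at rest on the floor of the grey tray (underside within 4 mm of the tray's floor), and the empty slide is back at its front stop (within 5 mm) (x of blank in the frame of tray between -0.06 and 0.06 m and y of blank in the frame of tray between -0.07 and 0.07 m and z of blank in the frame of tray below 0.008 m and angle between the z axis of blank and the z axis of tray, either way round below 0.08 rad and linear speed of blank below 0.02 m/s and value of joint slide below 0.005 m); the robot touches nothing.
It fails at once if The slide is stroked (more than 30 mm) while the blank is not in its pocket (more than 20 mm from its place there) (value of joint slide above 0.03 m and distance between blank and nest above 0.02 m).
It fails at once if The blank is dropped: it moves faster than 0.7 m/s while the fingers do not hold it (a fall of about 25 mm) (linear speed of blank above 0.7 m/s and contact force between blank and the fingers below 0.1 N).
It fails at once if The round blank, spray can, wrench: any of these is moved more than 20 mm (distance of any of disc, can, wrench from where it was at the start of the episode above 0.02 m).
It also fails if it takes over 72 s, if anything falls off the work surface, if the arm or the gripper's body presses on something with over 40 N, if the wrist force passes 120 N, or if a joint passes its speed limit or range.

### The arm

A 6-joint arm with a two-finger parallel gripper is mounted at the origin on the work surface. World frame = base frame: x ahead of the robot, y to its left, z up, the work surface at z = 0. Lengths are in m, angles in rad, forces in N, time in s.
With the tool pointing down it reaches from about 0.3 to 0.75 m from the base axis. Payload 8.5 kg.
Tool frame: the origin (TCP) lies at the very end of the fingers, on their centre line; the grasp point (between the pads) lies 19 mm behind it; z points along the fingers, y is the line along which they close (so a half turn about z gives the same grasp; the last joint's range is limited). The gripper opens to 88 mm and grips with 3 to 60 N. Pads are 18 mm wide; open, the fingers measure 123 mm over their backs; the gripper's body (75 mm by 187 mm) begins 45 mm behind the grasp point.
Start: joints at [0.96, 0.381, 1.297, -0, 1.464, -0.215], TCP at [0.212, 0.507, 0.239] pointing down, gripper open.
Joint ranges: [-3.11, 3.11], [-0.89, 2.33], [0.22, 2.48], [-1.42, 4.56], [0.17, 2.85], [-2.88, 2.88]. Speed limits (rad/s): [2.39, 2.39, 3.14, 3.14, 3.14, 3.14].

### API

Orientations are given as a unit quaternion [w, x, y, z].
In Python, from cell import status, viewer, robot, cut_out gives the robot as it stands.
- The arm moves only by the tool drive_tool, never from a script. Its argument "moves" is text: rows parted by semicolons, each of 5 numbers parted by spaces: the finger opening in m, from 0 to 0.0881, then the shift along the tool's x, y, z in m, then the turn about the tool's z in degrees. A call has 1 to 8 rows; each row is the pose to reach, as a shift and turn from the pose commanded when the call began, along the tool's axes at that moment; what a row does not reach only later rows make up. A row lasts 1/8 s, in which the tool goes at most 62.5 mm and 10.7 degrees, less where a joint would pass 70% of its speed; a pose out of reach is approached as far as the arm can. A call with a gripper value outside its range is refused whole. The fingers move at their own pace and stop on an object; "newtons" is the grip in N (left out, the last holds). Time passes only in rows, so rows that repeat a pose let the fingers close. It gives the time, the measured TCP pose, the force, the opening and the grip force at its end, in the units of the state.
- status.observe(): the state, without advancing time (a new reading comes with each control period).
- viewer.read_camera(name): name is "scene" or "top" or "wrist"; returns a dict with "color" (384x512x3 uint8, red, green, blue), "fov_y" (degrees; the focal length in pixels is half the picture's height over the tangent of half this angle, whatever the lens; pixels are square), "cx", "cy" (the principal point, pixels), "position" and "orientation" of the camera in the world; the wrist camera has in their place "mount" (4x4, takes a point from camera to tool coordinates, whose origin is the TCP and whose axes are the flange's). Camera axes: x right, y up, looking along -z (the intrinsics and any distortion apply to the point x, -y, -z); pixel columns grow to the right and rows downward; lengths in m; the calibration is good to about 2 mm. A picture is of the moment at which its call begins: read the wrist's pose just before it. There is no depth.
- robot.hand_in(): hands the job in; it is judged then, once.
Trained networks look in the newest picture that a camera, given by its name, has taken for a name from the list of things; names that differ only in an ending like _2 or _b are one class to them, and where a whole thing is asked for, a point or a joint stands for the part that bears it (a point fixed in the world has none). Each returns a list of dicts, best first, with "confidence" (0 to 1); they miss things now and then, are a little off and sometimes report something else, mostly with a low value. They report only what shows in the picture. A call takes as long as a camera call.
- cut_out(camera, target): "mask" (384x512 bool, what is visible of it) and "uv" ([column, row] in pixels, amid what is visible of it).
The state is a dict: "time": time; "joint_positions": joint angles; "joint_velocities": joint speeds; "joint_torque": joint torques, N m; "tcp_pos": TCP position; "eef_rot": TCP orientation; "wrist_force": force on the tool from outside, world axes, zero at the start; "wrist_torque": the same for the moment, N m; "grip_width": opening from 0.0 (shut) to 1.0 (fully open); "finger_force": force on a finger pad.
Only numpy, scipy, OpenCV 4.12 (cv2) and the standard library are available. Lean on these libraries where they do the work, as an engineer would, in place of code of your own. Each camera call takes 0.05 s, during which the arm holds its last target. There are 200 camera calls.

## Working session

There is one attempt and no reset: what is moved stays moved. The work goes in short steps, Python scripts to look and compute and a tool call to move; the robot and the scene stay as the last step left them, time stands still between calls to the robot, and variables do not carry over. Pictures are saved under pics/ and viewed, at most 10 in all, crops included, and the job is handed in when it is done.

Besides the shell and the picture viewer there is one more tool, called after "Emit:" as name(argument=value, ...) on one line, values as JSON. drive_tool: Moves the arm, as the interface text tells. Its arguments: {"type":"object","properties":{"moves":{"type":"string"},"newtons":{"type":"number"}},"required":["moves"]}

```bash
ls; mkdir -p pics; cat > h.py <<'E'
import numpy as np, cv2
from scipy.spatial.transform import Rotation as R
from cell import status, viewer, robot, cut_out
def q2m(q): return R.from_quat([q[1],q[2],q[3],q[0]]).as_matrix()
def cam(name):
    s=status.observe(); c=viewer.read_camera(name)
    if 'mount' in c:
        T=np.eye(4);T[:3,:3]=q2m(s['eef_rot']);T[:3,3]=s['tcp_pos']; M=T@np.array(c['mount'])
    else:
        M=np.eye(4);M[:3,:3]=q2m(c['orientation']);M[:3,3]=c['position']
    c['M']=M; c['f']=192/np.tan(np.radians(c['fov_y'])/2); return c
def ray(c,uv):
    d=np.array([(uv[0]-c['cx'])/c['f'],-(uv[1]-c['cy'])/c['f'],-1.]); return c['M'][:3,3],c['M'][:3,:3]@d
def onz(c,uv,z):
    o,d=ray(c,uv); return o+d*(z-o[2])/d[2]
def proj(c,P):
    p=(np.asarray(P)-c['M'][:3,3])@c['M'][:3,:3]; return np.stack([c['cx']+c['f']*p[...,0]/-p[...,2],c['cy']-c['f']*p[...,1]/-p[...,2]],-1)
def tri(*cu):
    A=0;b=0
    for c,uv in cu:
        o,d=ray(c,uv);d=d/np.linalg.norm(d);P=np.eye(3)-np.outer(d,d);A=A+P;b=b+P@o
    return np.linalg.solve(A,b)
def save(n,im): cv2.imwrite('pics/'+n,im[...,::-1])
E
python3 - <<'E'
from h import *
ims=[]
for n in ['scene','top']:
    c=cam(n); save(n+'.png',c['color'])
    print(n,{k:v for k,v in c.items() if k not in('color','M')},c['M'].round(3).tolist())
    for t in ['blank','disc','rack','press','slide','tray','can','wrench']:
        r=cut_out(n,t)
        for d in r[:2]:
            m=d['mask'].astype(np.uint8); rc=cv2.minAreaRect(cv2.findNonZero(m)) if m.any() else None
            print(t,round(d['confidence'],2),np.round(d['uv'],1),m.sum(),rc)
    ims.append(c['color'])
E
```

```text
pics
scene {'fov_y': 53.99573137998817, 'cx': 253.59674258961377, 'cy': 190.90522704110103, 'position': array([ 1.022582  , -0.62502199,  0.8354116 ]), 'orientation': array([0.87737119, 0.38454817, 0.11104379, 0.26459738]), 'f': np.float64(376.8559206402178)} [[0.835, -0.379, 0.398, 1.023], [0.55, 0.564, -0.616, -0.625], [0.009, 0.734, 0.68, 0.835], [0.0, 0.0, 0.0, 1.0]]
disc 0.57 [289.1 139.4] 163 ((287.0, 138.00001525878906), (8.049844741821289, 22.360679626464844), 63.43495178222656)
disc 0.55 [231.4 317. ] 562 ((232.3629608154297, 318.98065185546875), (74.98126983642578, 15.04429817199707), 48.6522216796875)
rack 0.88 [284.9 157. ] 2745 ((283.1243896484375, 140.20736694335938), (67.32987213134766, 105.51667022705078), 12.407418251037598)
rack 0.34 [264.3 154.5] 114 ((268.4197082519531, 154.0052032470703), (7.917972087860107, 26.777143478393555), 59.74356460571289)
press 0.75 [252.3 225.9] 5835 ((251.24484252929688, 220.06207275390625), (122.59822845458984, 65.00115966796875), 27.962230682373047)
press 0.36 [214.2 207.9] 1037 ((216.70001220703125, 207.6000213623047), (40.249217987
[... 1773 characters left out ...]
568725586, 55.81562805175781), 82.87498474121094)
slide 0.61 [264.8 241.9] 1785 ((264.239990234375, 238.18002319335938), (49.356048583984375, 37.193817138671875), 81.8698959350586)
tray 0.96 [373.3 223. ] 4137 ((373.588134765625, 221.44581604003906), (61.23004150390625, 70.01304626464844), 72.47443389892578)
can 0.75 [169.1 173.9] 820 ((164.6436004638672, 172.45675659179688), (39.882354736328125, 23.882354736328125), 61.92750930786133)
wrench 0.72 [338.4 158.3] 324 ((338.8265380859375, 159.21188354492188), (10.51672077178955, 55.222564697265625), 4.4846062660217285)
wrench 0.27 [145.1 248.8] 4670 ((137.1154022216797, 248.423095703125), (58.564571380615234, 125.9111328125), 85.36454010009766)
```

```bash
python3 - <<'E'
from h import *
a=cv2.imread('pics/top.png')[130:310,70:430]; cv2.imwrite('pics/topc.png',cv2.resize(a,None,fx=2.2,fy=2.2,interpolation=3))
c=cam('top')
for t,uv,z in [('blank',(169.1,250.6),.068),('disc',(124.8,254.7),.068),('slide',(264.2,238.2),.03),('tray',(373.5,221.4),.03),('press',(261.4,212.7),.03),('can',(164,172),.1),('wrench',(338,159),.005)]:
    print(t,onz(c,uv,z).round(3))
E
```

```text
blank [0.525 0.243 0.068]
disc [0.529 0.362 0.068]
slide [ 0.529 -0.019  0.03 ]
tray [ 0.536 -0.329  0.03 ]
press [ 0.602 -0.021  0.03 ]
can [0.736 0.231 0.1  ]
wrench [ 0.736 -0.267  0.005]
```

View pics/topc.png

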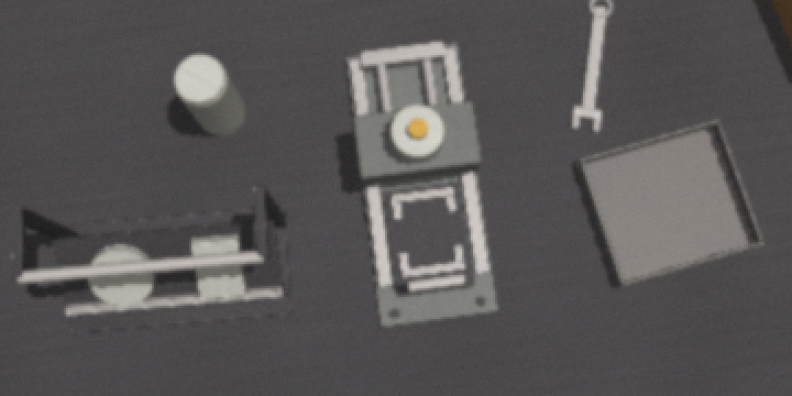

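View pics/scene.png

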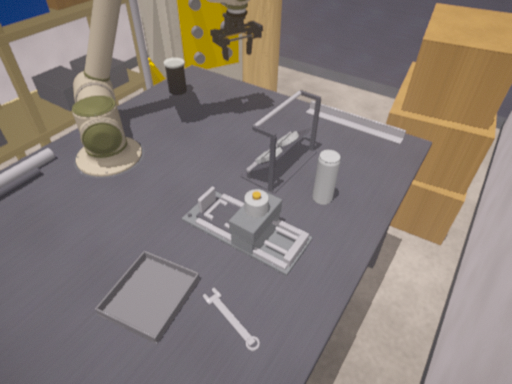

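The top view has the press in the middle (~x 262), the rack with the disc (left bay, ~125,255) and the oblong (right bay, ~169,250) on its left, and the tray on the right (~373,222). The scene view shows the same layout. Next I'll check the tool's behaviour with a small move away from everything.

```bash
python3 - <<'E'
from h import *
s=status.observe();print({k:np.round(v,4) for k,v in s.items()}); print(q2m(s['eef_rot']).round(3))
c=cam('wrist');print(np.array(c['mount']).round(3),c['fov_y'],c['cx'],c['cy'])
E
```

```text
{'time': np.float64(0.95), 'joint_positions': array([ 0.9597,  0.3806,  1.2974,  0.    ,  1.4636, -0.2153]), 'joint_velocities': array([ 0.0015, -0.0008,  0.0004, -0.0008,  0.0004, -0.0002]), 'joint_torque': array([ 4.00000e-04, -4.37803e+01, -2.24730e+01,  7.14000e-02,
        3.14000e-02, -0.00000e+00]), 'tcp_pos': array([0.212 , 0.5075, 0.2388]), 'eef_rot': array([-0.    ,  0.1966,  0.9805,  0.    ]), 'wrist_force': array([-0.6877, -0.351 ,  0.3671]), 'wrist_torque': array([-0.0131,  0.0004, -0.0192]), 'finger_force': np.float64(0.0), 'grip_width': np.float64(1.0046)}
[[-0.923  0.385 -0.   ]
 [ 0.385  0.923  0.   ]
 [ 0.     0.    -1.   ]]
[[ 0.     0.957  0.29   0.076]
 [ 1.    -0.     0.     0.001]
 [ 0.     0.29  -0.957 -0.146]
 [ 0.     0.     0.     1.   ]] 58.21573451060781 245.99200199756373 191.22353491678916
```

Emit:
drive_tool(moves="0.088 0 0 0 10; 0.088 0.02 0 0 10")

```text
time: 1.25
tcp_pos: [0.1937, 0.5152, 0.2387]
eef_rot: [0.0, 0.282, 0.96, -0.0]
wrist_force: [-0.9, 0.1, -0.5]
grip_width: 0.999
finger_force: 0.0
```

Emit:
drive_tool(moves="0.088 0 0 -0.03 -10.5; 0.088 0 0 -0.06 -21; 0.088 0 0 -0.1 -31.5; 0.088 0 0 -0.1 -42; 0.088 0 0 -0.1 -52.5; 0.088 0 0 -0.1 -63; 0.088 0 0 -0.1 -73.5; 0.088 0 0 -0.1 -84")

```text
time: 2.25
tcp_pos: [0.1923, 0.5156, 0.3388]
eef_rot: [-0.0, -0.438, 0.899, 0.0]
wrist_force: [0.4, 0.1, -0.1]
grip_width: 0.999
finger_force: 0.0
```

```bash
python3 - <<'E'
from h import *
c=cam('scene')
print(proj(c,[[.3,.8,.3],[.32,.86,.35],[.25,.7,.35],[.3,.8,0]]))
s=status.observe();print({k:np.round(v,4) for k,v in s.items()}); print(q2m(s['eef_rot']).round(3))
E
```

```text
[[296.74517321  22.11601169]
 [309.27567572   6.00277456]
 [274.02808766  13.53917125]
 [291.10627122  89.8114272 ]]
{'time': np.float64(2.3), 'joint_positions': array([ 9.9830e-01,  3.3240e-01,  1.0871e+00,  2.0000e-04,  1.7222e+00,
       -1.4862e+00]), 'joint_velocities': array([-0.0023,  0.    , -0.0021,  0.0019, -0.0007,  0.3104]), 'joint_torque': array([-2.39500e-01, -4.27402e+01, -2.40693e+01, -6.20000e-03,
        7.67000e-02,  6.84400e-01]), 'tcp_pos': array([0.1924, 0.5155, 0.3388]), 'eef_rot': array([-1.000e-04, -4.412e-01,  8.974e-01,  1.000e-04]), 'wrist_force': array([-0.2375, -0.6017,  0.3286]), 'wrist_torque': array([0.0724, 0.0324, 0.019 ]), 'finger_force': np.float64(0.0), 'grip_width': np.float64(0.9964)}
[[-0.611 -0.792 -0.   ]
 [-0.792  0.611  0.   ]
 [ 0.     0.    -1.   ]]
```

Emit:
drive_tool(moves="0.088 -0.06 0 0 0; 0.088 -0.12 0 0 0; 0.088 -0.18 0 0 0; 0.088 -0.24 0 0 0; 0.088 -0.3 0 0 0; 0.088 -0.36 0 0 0; 0.088 -0.4 0 0 0; 0.088 -0.4 0 0 0")

```text
time: 3.3
tcp_pos: [0.3729, 0.7043, 0.279]
eef_rot: [0.015, -0.433, 0.901, 0.011]
wrist_force: [-0.4, -0.7, -0.3]
grip_width: 0.998
finger_force: 0.0
```

```bash
python3 - <<'E'
from h import *
s=status.observe();print({k:np.round(v,4) for k,v in s.items()}); print(q2m(s['eef_rot']).round(3))
E
```

```text
{'time': np.float64(3.3), 'joint_positions': array([ 0.9341,  0.893 ,  0.2218,  0.006 ,  1.9896, -1.5301]), 'joint_velocities': array([-0.0255,  0.06  , -0.0031,  0.0018, -0.0699, -0.0262]), 'joint_torque': array([ 3.04000e-02, -6.85379e+01, -2.38803e+01, -6.40000e-03,
        2.65000e-02,  2.42000e-02]), 'tcp_pos': array([0.3729, 0.7043, 0.279 ]), 'eef_rot': array([ 0.0152, -0.4331,  0.9012,  0.0111]), 'wrist_force': array([-0.3703, -0.7404, -0.3269]), 'wrist_torque': array([ 0.06  ,  0.0749, -0.0615]), 'finger_force': np.float64(0.0), 'grip_width': np.float64(0.9976)}
[[-0.624 -0.781  0.018]
 [-0.78   0.625  0.033]
 [-0.037  0.007 -0.999]]
```

Emit:
drive_tool(moves="0.088 0 0 0 0; 0.088 0 0 0 0")

```text
time: 3.55
tcp_pos: [0.3727, 0.7041, 0.2797]
eef_rot: [0.015, -0.433, 0.901, 0.011]
wrist_force: [-0.1, -0.1, 0.2]
grip_width: 0.998
finger_force: 0.0
```

Emit:
drive_tool(moves="0.088 -0.06 0 0 0; 0.088 -0.12 0 0 0; 0.088 -0.18 0 0 0; 0.088 -0.24 0 0 0; 0.088 -0.24 0 0 0; 0.088 -0.24 0 0 0")

```text
time: 4.3
tcp_pos: [0.4191, 0.7221, 0.2166]
eef_rot: [0.03, -0.433, 0.901, 0.022]
wrist_force: [-0.6, 0.2, 0.8]
grip_width: 0.996
finger_force: 0.0
```

```bash
cat > st.py <<'E'
from h import *
s=status.observe();print({k:np.round(s[k],3) for k in ['time','joint_positions','joint_velocities','tcp_pos','wrist_force','grip_width','finger_force']}); m=q2m(s['eef_rot']);print(m.round(3))
E
python3 st.py
```

```text
{'time': np.float64(4.3), 'joint_positions': array([ 0.9  ,  0.972,  0.222,  0.013,  1.874, -1.562]), 'joint_velocities': array([-0.014,  0.038, -0.002,  0.002, -0.046, -0.016]), 'tcp_pos': array([0.419, 0.722, 0.217]), 'wrist_force': array([-0.639,  0.233,  0.761]), 'grip_width': np.float64(0.996), 'finger_force': np.float64(0.0)}
[[-0.624 -0.781  0.036]
 [-0.778  0.625  0.065]
 [-0.074  0.012 -0.997]]
```

Emit:
drive_tool(moves="0.088 -0.05 0 -0.035 0; 0.088 -0.1 0 -0.07 0; 0.088 -0.15 0 -0.105 0; 0.088 -0.2 0 -0.14 0")

```text
time: 4.8
tcp_pos: [0.4299, 0.7061, 0.2584]
eef_rot: [0.047, -0.432, 0.9, 0.032]
wrist_force: [-0.9, 0.5, 0.4]
grip_width: 1.003
finger_force: 0.0
```

Emit:
drive_tool(moves="0.088 -0.4 0 -0.28 0; 0.088 -0.4 0 -0.28 0; 0.088 -0.4 0 -0.28 0; 0.088 -0.4 0 -0.28 0; 0.088 -0.4 0 -0.28 0; 0.088 -0.4 0 -0.28 0; 0.088 -0.4 0 -0.28 0; 0.088 -0.4 0 -0.28 0")

```text
time: 5.8
tcp_pos: [0.4401, 0.67, 0.3245]
eef_rot: [0.062, -0.432, 0.899, 0.042]
wrist_force: [-0.1, -1.2, -0.7]
grip_width: 1.001
finger_force: 0.0
```

```bash
python3 st.py
```

```text
{'time': np.float64(5.8), 'joint_positions': array([ 0.833,  0.837,  0.222,  0.032,  1.935, -1.62 ]), 'joint_velocities': array([-0.018, -0.033,  0.002,  0.003,  0.037, -0.016]), 'tcp_pos': array([0.44 , 0.67 , 0.324]), 'wrist_force': array([-0.063, -1.194, -0.692]), 'grip_width': np.float64(1.001), 'finger_force': np.float64(0.0)}
[[-0.619 -0.781  0.076]
 [-0.771  0.624  0.129]
 [-0.148  0.021 -0.989]]
```

Emit:
drive_tool(moves="0.088 -0.4 0.06 -0.2 0")

```text
time: 5.92
tcp_pos: [0.4405, 0.6754, 0.3321]
eef_rot: [0.077, -0.431, 0.898, 0.051]
wrist_force: [-0.1, -0.0, -0.8]
grip_width: 0.999
finger_force: 0.0
```

Emit:
drive_tool(moves="0.088 -0.4 0.06 -0.2 0; 0.088 -0.4 0.06 -0.2 0")

```text
time: 6.18
tcp_pos: [0.4369, 0.6797, 0.3476]
eef_rot: [0.094, -0.43, 0.896, 0.061]
wrist_force: [-0.2, -0.1, -0.3]
grip_width: 0.997
finger_force: 0.0
```

Emit:
drive_tool(moves="0.088 -0.4 0.06 -0.2 0; 0.088 -0.4 0.06 -0.2 0; 0.088 -0.4 0.06 -0.2 0")

```text
time: 6.55
tcp_pos: [0.4312, 0.6808, 0.3672]
eef_rot: [0.109, -0.429, 0.894, 0.07]
wrist_force: [0.6, 0.0, 0.3]
grip_width: 0.996
finger_force: 0.0
```

```bash
python3 st.py
```

```text
{'time': np.float64(6.55), 'joint_positions': array([ 0.846,  0.787,  0.222,  0.047,  1.876, -1.6  ]), 'joint_velocities': array([ 0.011, -0.04 ,  0.003, -0.001,  0.042,  0.013]), 'tcp_pos': array([0.431, 0.681, 0.367]), 'wrist_force': array([0.62 , 0.002, 0.349]), 'grip_width': np.float64(0.996), 'finger_force': np.float64(0.0)}
[[-0.608 -0.783  0.134]
 [-0.752  0.622  0.219]
 [-0.255  0.032 -0.966]]
```

Emit:
drive_tool(moves="0.088 -0.4 0.05 -0.05 0")

```text
time: 6.68
tcp_pos: [0.4374, 0.6922, 0.3628]
eef_rot: [0.124, -0.428, 0.892, 0.08]
wrist_force: [-0.1, 0.4, -0.3]
grip_width: 0.996
finger_force: 0.0
```

Emit:
drive_tool(moves="0.088 -0.4 0.05 -0.05 0")

```text
time: 6.8
tcp_pos: [0.4434, 0.7027, 0.358]
eef_rot: [0.137, -0.427, 0.889, 0.088]
wrist_force: [-0.6, 0.3, -0.4]
grip_width: 0.998
finger_force: 0.0
```

Emit:
drive_tool(moves="0.088 -0.4 0.05 0 0")

```text
time: 6.92
tcp_pos: [0.4503, 0.715, 0.3514]
eef_rot: [0.152, -0.426, 0.887, 0.097]
wrist_force: [0.2, 0.1, 0.0]
grip_width: 0.995
finger_force: 0.0
```

Emit:
drive_tool(moves="0.088 -0.4 0.05 0 0")

```text
time: 7.05
tcp_pos: [0.4566, 0.7262, 0.3456]
eef_rot: [0.165, -0.424, 0.884, 0.106]
wrist_force: [0.2, -0.5, 0.3]
grip_width: 1.0
finger_force: 0.0
```

Emit:
drive_tool(moves="0.088 -0.4 0.05 0 0")

```text
time: 7.18
tcp_pos: [0.4622, 0.7362, 0.3429]
eef_rot: [0.18, -0.423, 0.881, 0.115]
wrist_force: [0.8, 1.0, 0.4]
grip_width: 0.999
finger_force: 0.0
```

Emit:
drive_tool(moves="0.088 -0.4 0.05 0 0")

```text
time: 7.3
tcp_pos: [0.4672, 0.7451, 0.3425]
eef_rot: [0.194, -0.421, 0.877, 0.124]
wrist_force: [-0.1, 0.1, 0.3]
grip_width: 1.003
finger_force: 0.0
```

```bash
python3 st.py
```

```text
{'time': np.float64(7.3), 'joint_positions': array([ 0.856,  0.844,  0.223,  0.071,  1.615, -1.59 ]), 'joint_velocities': array([ 0.008,  0.041, -0.005,  0.033, -0.322,  0.006]), 'tcp_pos': array([0.467, 0.745, 0.342]), 'wrist_force': array([-0.144,  0.086,  0.311]), 'grip_width': np.float64(1.003), 'finger_force': np.float64(0.0)}
[[-0.57  -0.787  0.236]
 [-0.691  0.615  0.381]
 [-0.445  0.054 -0.894]]
```

Emit:
drive_tool(moves="0.088 -0.35 -0.2 0 0")

```text
time: 7.42
tcp_pos: [0.4986, 0.7335, 0.3437]
eef_rot: [0.206, -0.421, 0.874, 0.131]
wrist_force: [0.4, -0.2, -0.5]
grip_width: 0.999
finger_force: 0.0
```

Emit:
drive_tool(moves="0.088 -0.35 -0.2 0 0")

```text
time: 7.55
tcp_pos: [0.5323, 0.7184, 0.3453]
eef_rot: [0.219, -0.418, 0.871, 0.137]
wrist_force: [-0.1, -0.4, 0.1]
grip_width: 0.997
finger_force: 0.0
```

```bash
python3 st.py
```

```text
{'time': np.float64(7.55), 'joint_positions': array([ 0.768,  0.85 ,  0.223,  0.12 ,  1.56 , -1.668]), 'joint_velocities': array([-0.35 ,  0.019,  0.001,  0.192, -0.22 , -0.296]), 'tcp_pos': array([0.532, 0.718, 0.345]), 'wrist_force': array([-0.096, -0.433,  0.057]), 'grip_width': np.float64(0.997), 'finger_force': np.float64(0.0)}
[[-0.555 -0.788  0.266]
 [-0.668  0.613  0.422]
 [-0.496  0.057 -0.867]]
```

```bash
python3 - <<'E'
from h import *
c=cam('top')
def P(u,v,z): return onz(c,(70+(u+.5)/2.2-.5,130+(v+.5)/2.2-.5),z)
a,b=P(20,277,.215),P(262,258,.215); d=a-b; print('bar',a.round(3),b.round(3),((a+b)/2).round(3),np.degrees(np.arctan2(-d[0],d[1])),np.linalg.norm(d))
a,b=P(382,325,.012),P(497,310,.012); d=a-b; print('press front',((a+b)/2).round(3),np.degrees(np.arctan2(-d[0],d[1])),np.linalg.norm(d))
for q in [(583,160),(717,122),(760,242),(620,284)]: print('tray',P(*q,.03).round(3))
a,b=P(428,201,.03),P(432,263,.03);print('pocket',a.round(3),b.round(3))
E
```

```text
bar [0.522 0.437 0.215] [0.508 0.172 0.215] [0.515 0.305 0.215] -3.042258474613029 0.26526365629015497
press front [ 0.43  -0.02   0.012] -0.1718392714281674 0.14698993712682956
tray [ 0.604 -0.231  0.03 ]
tray [ 0.631 -0.411  0.03 ]
tray [ 0.47  -0.435  0.03 ]
tray [ 0.441 -0.25   0.03 ]
pocket [ 0.577 -0.025  0.03 ] [ 0.498 -0.02   0.03 ]
```

Emit:
drive_tool(moves="0.088 0.042 -0.033 -0.028 10.5; 0.088 0.084 -0.066 -0.056 21; 0.088 0.126 -0.099 -0.084 31.5; 0.088 0.168 -0.132 -0.112 42; 0.088 0.21 -0.165 -0.14 52.5; 0.088 0.252 -0.198 -0.168 63; 0.088 0.294 -0.231 -0.196 73.5; 0.088 0.336 -0.264 -0.224 84")

```text
time: 8.6
tcp_pos: [0.4928, 0.236, 0.3586]
eef_rot: [0.07, 0.275, 0.926, 0.249]
wrist_force: [0.9, -0.1, 0.1]
grip_width: 0.994
finger_force: 0.0
```

```bash
cat >> st.py <<'E'
import sys
if len(sys.argv)>3:
    g=np.array([float(a) for a in sys.argv[1:4]])-s['tcp_pos']; print('delta tool',(m.T@g).round(4),np.linalg.norm(g).round(3))
E
python3 st.py .42 -.5 .37
```

```text
{'time': np.float64(8.6), 'joint_positions': array([ 0.03 ,  0.14 ,  1.385,  0.44 ,  1.33 , -1.007]), 'joint_velocities': array([-1.078, -0.382,  0.439,  0.319,  0.382,  0.425]), 'tcp_pos': array([0.493, 0.236, 0.359]), 'wrist_force': array([ 0.865, -0.11 ,  0.109]), 'grip_width': np.float64(0.994), 'finger_force': np.float64(0.0)}
[[-0.839  0.475  0.266]
 [ 0.544  0.725  0.422]
 [ 0.007  0.499 -0.867]]
delta tool [-0.3396 -0.5624 -0.3399] 0.74
```

Emit:
drive_tool(moves="0.088 -0.028 -0.047 -0.028 0; 0.088 -0.056 -0.094 -0.056 0; 0.088 -0.084 -0.141 -0.084 0; 0.088 -0.112 -0.188 -0.112 0; 0.088 -0.14 -0.235 -0.14 0; 0.088 -0.168 -0.282 -0.168 0; 0.088 -0.196 -0.329 -0.196 0; 0.088 -0.224 -0.376 -0.224 0")

```text
time: 9.6
tcp_pos: [0.4449, -0.2535, 0.364]
eef_rot: [0.071, 0.273, 0.927, 0.248]
wrist_force: [1.7, 0.3, 0.3]
grip_width: 0.999
finger_force: 0.0
```

```bash
python3 st.py .45 -.6 .4
```

```text
{'time': np.float64(9.6), 'joint_positions': array([-0.986,  0.28 ,  1.185,  0.496,  1.87 , -1.883]), 'joint_velocities': array([-0.658,  0.534, -0.746, -0.071,  0.499, -0.492]), 'tcp_pos': array([ 0.445, -0.253,  0.364]), 'wrist_force': array([1.651, 0.262, 0.342]), 'grip_width': np.float64(0.999), 'finger_force': np.float64(0.0)}
[[-0.841  0.47   0.266]
 [ 0.541  0.728  0.422]
 [ 0.005  0.499 -0.867]]
delta tool [-0.1914 -0.232  -0.1759] 0.348
```

Emit:
drive_tool(moves="0.088 -0.055 -0.013 -0.02 0; 0.088 -0.11 -0.026 -0.04 0; 0.088 -0.165 -0.039 -0.06 0; 0.088 -0.22 -0.052 -0.08 0; 0.088 -0.275 -0.065 -0.1 0; 0.088 -0.33 -0.078 -0.12 0; 0.088 -0.385 -0.09 -0.14 0; 0.088 -0.44 -0.1 -0.16 0")

```text
time: 10.6
tcp_pos: [0.5865, -0.4647, 0.3579]
eef_rot: [0.088, 0.276, 0.926, 0.243]
wrist_force: [-0.2, 0.6, 0.4]
grip_width: 0.994
finger_force: 0.0
```

```bash
python3 st.py
```

```text
{'time': np.float64(10.6), 'joint_positions': array([-0.989,  0.834,  0.221,  0.612,  2.186, -1.644]), 'joint_velocities': array([-0.016,  0.1  ,  0.   , -0.037, -0.067, -0.077]), 'tcp_pos': array([ 0.587, -0.465,  0.358]), 'wrist_force': array([-0.246,  0.63 ,  0.446]), 'grip_width': np.float64(0.994), 'finger_force': np.float64(0.0)}
[[-0.832  0.468  0.297]
 [ 0.554  0.729  0.402]
 [-0.029  0.499 -0.866]]
```

Emit:
drive_tool(moves="0.088 -0.3 -0.16 -0.2 0")

```text
time: 10.72
tcp_pos: [0.5775, -0.4889, 0.3484]
eef_rot: [0.101, 0.279, 0.924, 0.24]
wrist_force: [0.7, -0.3, 0.4]
grip_width: 1.002
finger_force: 0.0
```

Emit:
drive_tool(moves="0.088 -0.3 -0.16 -0.2 0")

```text
time: 10.85
tcp_pos: [0.5658, -0.5142, 0.3397]
eef_rot: [0.114, 0.284, 0.922, 0.236]
wrist_force: [-1.4, 0.0, 0.3]
grip_width: 1.0
finger_force: 0.0
```

Emit:
drive_tool(moves="0.088 -0.3 -0.16 -0.2 0")

```text
time: 10.98
tcp_pos: [0.5547, -0.5364, 0.3333]
eef_rot: [0.127, 0.288, 0.92, 0.232]
wrist_force: [-1.2, 0.1, -0.8]
grip_width: 0.999
finger_force: 0.0
```

```bash
python3 st.py
```

```text
{'time': np.float64(10.975), 'joint_positions': array([-1.085,  0.868,  0.221,  0.613,  2.121, -1.74 ]), 'joint_velocities': array([-0.236,  0.069,  0.   ,  0.011, -0.169, -0.23 ]), 'tcp_pos': array([ 0.555, -0.536,  0.333]), 'wrist_force': array([-1.224,  0.134, -0.76 ]), 'grip_width': np.float64(0.999), 'finger_force': np.float64(0.0)}
[[-0.802  0.47   0.368]
 [ 0.589  0.727  0.354]
 [-0.101  0.5   -0.86 ]]
```

Emit:
drive_tool(moves="0.088 -0.06 -0.085 -0.075 0; 0.088 -0.12 -0.17 -0.15 0; 0.088 -0.2 -0.34 -0.3 0")

```text
time: 11.35
tcp_pos: [0.4707, -0.6088, 0.3155]
eef_rot: [0.139, 0.291, 0.919, 0.226]
wrist_force: [0.2, -0.3, 0.6]
grip_width: 1.003
finger_force: 0.0
```

Emit:
drive_tool(moves="0.088 -0.2 -0.34 -0.3 0")

```text
time: 11.48
tcp_pos: [0.4399, -0.6337, 0.3108]
eef_rot: [0.149, 0.294, 0.918, 0.22]
wrist_force: [0.6, 1.2, 0.6]
grip_width: 0.999
finger_force: 0.0
```

Emit:
drive_tool(moves="0.088 -0.2 -0.34 -0.3 0")

```text
time: 11.6
tcp_pos: [0.4088, -0.6567, 0.3064]
eef_rot: [0.159, 0.297, 0.917, 0.213]
wrist_force: [-0.3, -0.1, 0.2]
grip_width: 1.003
finger_force: 0.0
```

Emit:
drive_tool(moves="0.088 -0.2 -0.34 -0.3 0")

```text
time: 11.72
tcp_pos: [0.3784, -0.6773, 0.3025]
eef_rot: [0.169, 0.3, 0.916, 0.206]
wrist_force: [0.5, 0.7, 0.6]
grip_width: 0.999
finger_force: 0.0
```

```bash
python3 st.py
```

```text
{'time': np.float64(11.725), 'joint_positions': array([-1.372,  0.909,  0.221,  0.603,  2.133, -2.012]), 'joint_velocities': array([-0.373,  0.04 ,  0.   , -0.003, -0.045, -0.339]), 'tcp_pos': array([ 0.378, -0.677,  0.302]), 'wrist_force': array([0.54 , 0.651, 0.62 ]), 'grip_width': np.float64(0.999), 'finger_force': np.float64(0.0)}
[[-0.762  0.48   0.434]
 [ 0.62   0.735  0.276]
 [-0.186  0.479 -0.858]]
```

Emit:
drive_tool(moves="0.088 -0.38 -0.15 -0.12 0")

```text
time: 11.85
tcp_pos: [0.3842, -0.6883, 0.2941]
eef_rot: [0.182, 0.306, 0.914, 0.197]
wrist_force: [0.1, 0.9, -0.5]
grip_width: 0.993
finger_force: 0.0
```

Emit:
drive_tool(moves="0.088 -0.38 -0.15 -0.12 0")

```text
time: 11.98
tcp_pos: [0.3931, -0.6966, 0.2873]
eef_rot: [0.194, 0.308, 0.912, 0.188]
wrist_force: [1.1, 0.4, 1.1]
grip_width: 1.001
finger_force: 0.0
```

Emit:
drive_tool(moves="0.088 -0.38 -0.15 -0.12 0")

```text
time: 12.1
tcp_pos: [0.3987, -0.7055, 0.2826]
eef_rot: [0.207, 0.312, 0.91, 0.179]
wrist_force: [0.0, -0.0, 0.1]
grip_width: 0.993
finger_force: 0.0
```

Emit:
drive_tool(moves="0.088 -0.38 -0.15 -0.12 0")

```text
time: 12.22
tcp_pos: [0.4029, -0.7144, 0.2799]
eef_rot: [0.22, 0.316, 0.908, 0.169]
wrist_force: [-0.9, -0.6, -0.4]
grip_width: 0.998
finger_force: 0.0
```

```bash
python3 st.py
```

```text
{'time': np.float64(12.225), 'joint_positions': array([-1.367,  0.941,  0.221,  0.613,  1.975, -2.019]), 'joint_velocities': array([-0.004,  0.034,  0.   ,  0.029, -0.293, -0.011]), 'tcp_pos': array([ 0.403, -0.714,  0.28 ]), 'wrist_force': array([-0.923, -0.58 , -0.36 ]), 'grip_width': np.float64(0.998), 'finger_force': np.float64(0.0)}
[[-0.704  0.499  0.505]
 [ 0.647  0.744  0.168]
 [-0.292  0.445 -0.847]]
```

Emit:
drive_tool(moves="0.088 -0.38 -0.15 -0.12 0")

```text
time: 12.35
tcp_pos: [0.406, -0.7229, 0.2791]
eef_rot: [0.232, 0.319, 0.905, 0.159]
wrist_force: [0.5, 0.3, -0.2]
grip_width: 0.999
finger_force: 0.0
```

Emit:
drive_tool(moves="0.088 -0.38 -0.15 -0.12 0")

```text
time: 12.48
tcp_pos: [0.4078, -0.7312, 0.2798]
eef_rot: [0.245, 0.323, 0.902, 0.149]
wrist_force: [-0.5, 0.3, 0.1]
grip_width: 0.999
finger_force: 0.0
```

Emit:
drive_tool(moves="0.088 -0.38 -0.15 -0.12 0")

```text
time: 12.6
tcp_pos: [0.4083, -0.7395, 0.2822]
eef_rot: [0.258, 0.327, 0.899, 0.139]
wrist_force: [0.4, -0.3, 0.5]
grip_width: 1.0
finger_force: 0.0
```

Emit:
drive_tool(moves="0.088 -0.38 -0.15 -0.12 0")

```text
time: 12.72
tcp_pos: [0.4076, -0.7475, 0.2862]
eef_rot: [0.27, 0.33, 0.895, 0.128]
wrist_force: [-0.7, 0.5, -0.0]
grip_width: 0.998
finger_force: 0.0
```

Emit:
drive_tool(moves="0.088 -0.38 -0.15 -0.12 0")

```text
time: 12.85
tcp_pos: [0.4058, -0.7554, 0.2915]
eef_rot: [0.283, 0.334, 0.891, 0.118]
wrist_force: [-0.2, 0.2, 0.3]
grip_width: 1.0
finger_force: 0.0
```

```bash
python3 st.py
```

```text
{'time': np.float64(12.85), 'joint_positions': array([-1.388,  0.936,  0.222,  0.638,  1.821, -2.027]), 'joint_velocities': array([-0.058, -0.032, -0.   ,  0.051, -0.218, -0.012]), 'tcp_pos': array([ 0.406, -0.755,  0.292]), 'wrist_force': array([-0.163,  0.21 ,  0.327]), 'grip_width': np.float64(1.0), 'finger_force': np.float64(0.0)}
[[-0.617  0.529  0.583]
 [ 0.662  0.749  0.021]
 [-0.426  0.399 -0.812]]
```

Emit:
drive_tool(moves="0.088 -0.38 -0.15 -0.08 0")

```text
time: 12.98
tcp_pos: [0.4063, -0.764, 0.2945]
eef_rot: [0.296, 0.338, 0.887, 0.107]
wrist_force: [0.6, 0.2, 0.3]
grip_width: 0.999
finger_force: 0.0
```

Emit:
drive_tool(moves="0.088 -0.38 -0.15 -0.08 0")

```text
time: 13.1
tcp_pos: [0.4061, -0.772, 0.2979]
eef_rot: [0.308, 0.341, 0.883, 0.097]
wrist_force: [-0.7, -0.3, 0.2]
grip_width: 0.996
finger_force: 0.0
```

```bash
python3 st.py .42 0.1 .36; python3 - <<'E'
from h import *
m=q2m(status.observe()['eef_rot']);v=m.T@np.array([.053,.998,0]);print(v,'turn',np.degrees(np.arctan2(-v[0],v[1])))
E
```

```text
{'time': np.float64(13.1), 'joint_positions': array([-1.396,  0.935,  0.222,  0.649,  1.758, -2.03 ]), 'joint_velocities': array([-0.037, -0.014, -0.002,  0.046, -0.242, -0.012]), 'tcp_pos': array([ 0.406, -0.772,  0.298]), 'wrist_force': array([-0.716, -0.345,  0.18 ]), 'grip_width': np.float64(0.996), 'finger_force': np.float64(0.0)}
[[-0.578  0.542  0.61 ]
 [ 0.662  0.749 -0.039]
 [-0.478  0.381 -0.792]]
delta tool [ 0.5394  0.684  -0.0747] 0.874
[ 0.62984331  0.77592962 -0.00660551] turn -39.067183853760525
```

Emit:
drive_tool(moves="0.088 0.038 0.048 -0.005 -10; 0.088 0.076 0.096 -0.01 -20; 0.088 0.114 0.144 -0.015 -30; 0.088 0.152 0.192 -0.02 -39; 0.088 0.19 0.24 -0.026 -39; 0.088 0.228 0.288 -0.031 -39; 0.088 0.266 0.336 -0.036 -39; 0.088 0.304 0.384 -0.042 -39")

```text
time: 14.1
tcp_pos: [0.4123, -0.287, 0.3326]
eef_rot: [0.323, 0.027, 0.946, -0.011]
wrist_force: [0.8, -0.3, -0.3]
grip_width: 1.0
finger_force: 0.0
```

```bash
python3 st.py .40 0.24 .25
```

```text
{'time': np.float64(14.1), 'joint_positions': array([-1.132,  0.041,  1.626,  0.614,  1.193, -2.797]), 'joint_velocities': array([ 0.522, -0.745,  0.721, -0.105, -0.286,  0.452]), 'tcp_pos': array([ 0.412, -0.287,  0.333]), 'wrist_force': array([ 0.839, -0.349, -0.281]), 'grip_width': np.float64(1.0), 'finger_force': np.float64(0.0)}
[[-0.79   0.058  0.61 ]
 [ 0.043  0.998 -0.039]
 [-0.611 -0.004 -0.792]]
delta tool [0.083  0.5258 0.0375] 0.534
```

Emit:
drive_tool(moves="0.088 0.003 0.06 0 0; 0.088 0.006 0.12 0 0; 0.088 0.01 0.18 0 0; 0.088 0.02 0.24 0 0; 0.088 0.035 0.3 0.01 0; 0.088 0.05 0.36 0.02 0; 0.088 0.065 0.42 0.03 0; 0.088 0.08 0.48 0.037 0")

```text
time: 15.1
tcp_pos: [0.4024, 0.1479, 0.2637]
eef_rot: [0.321, 0.027, 0.947, -0.011]
wrist_force: [0.8, -0.8, -0.8]
grip_width: 0.999
finger_force: 0.0
```

Emit:
drive_tool(moves="0.088 0 0.045 0 0; 0.088 0 0.045 0 0")

```text
time: 15.35
tcp_pos: [0.405, 0.194, 0.2633]
eef_rot: [0.32, 0.025, 0.947, -0.01]
wrist_force: [0.9, -0.3, 0.7]
grip_width: 0.995
finger_force: 0.0
```

```bash
python3 st.py; python3 - <<'E'
from h import *
c=cam('wrist');save('w1.png',c['color']);np.save('w1M.npy',c['M'])
for t in ['blank','disc']:
    for d in cut_out('wrist',t)[:2]:
        m=d['mask'].astype(np.uint8);print(t,d['confidence'],d['uv'],cv2.minAreaRect(cv2.findNonZero(m)))
E
```

```text
{'time': np.float64(15.35), 'joint_positions': array([ 0.305,  0.   ,  1.88 , -0.353,  0.673, -1.003]), 'joint_velocities': array([-0.095, -0.031,  0.032,  0.05 , -0.002, -0.105]), 'tcp_pos': array([0.405, 0.194, 0.263]), 'wrist_force': array([ 0.864, -0.263,  0.713]), 'grip_width': np.float64(0.995), 'finger_force': np.float64(0.0)}
[[-0.794  0.054  0.605]
 [ 0.041  0.999 -0.036]
 [-0.606 -0.004 -0.795]]
blank 0.77 [296.7, 132.0] ((297.4908752441406, 133.9551544189453), (56.122371673583984, 80.27630615234375), 2.544804573059082)
disc 0.67 [413.3, 137.6] ((411.5, 134.0), (76.0, 81.0), 90.0)
```

View pics/w1.png

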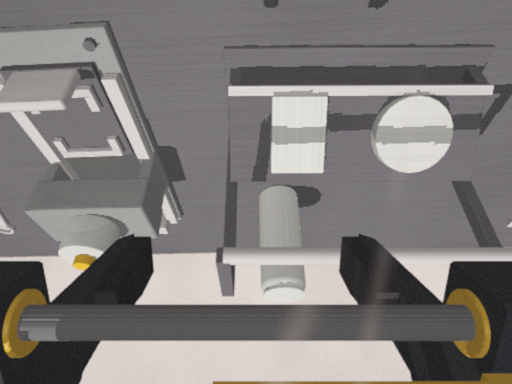

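Emit:
drive_tool(moves="0.088 0 0.03 0.025 0; 0.088 0 0.045 0.05 0; 0.088 0 0.045 0.05 0")

```text
time: 15.88
tcp_pos: [0.4387, 0.2327, 0.2221]
eef_rot: [0.318, 0.028, 0.948, -0.013]
wrist_force: [-0.4, 0.0, -0.1]
grip_width: 1.003
finger_force: 0.0
```

```bash
python3 - <<'E'
from h import *
s=status.observe();print(s['tcp_pos'],s['joint_positions'].round(3))
m=q2m(s['eef_rot'])
c2=cam('wrist');save('w2.png',c2['color']);np.save('w2M.npy',c2['M'])
c1=dict(c2);c1['M']=np.load('w1M.npy')
import pickle
def box(mask):
    ys,xs=np.where(mask); 
    # robust extents: width per row median, height per column median
    l=np.median([np.where(mask[r])[0][0] for r in np.unique(ys)]);r=np.median([np.where(mask[q])[0][-1] for q in np.unique(ys)])
    t=np.median([np.where(mask[:,q])[0][0] for q in np.unique(xs)]);b=np.median([np.where(mask[:,q])[0][-1] for q in np.unique(xs)])
    return l,r+1,t,b+1
d=cut_out('wrist','blank')[0];k=box(d['mask']);print(d['confidence'],k)
g=cv2.cvtColor(c2['color'],cv2.COLOR_RGB2GRAY)
k1=(271.5,326.5,95,174)
for a,n in [((0,2),'lt'),((1,2),'rt'),((0,3),'lb'),((1,3),'rb')]:
    p=tri((c1,(k1[a[0]],k1[a[1]])),(c2,(k[a[0]]-.5,k[a[1]]-.5)));print(n,p.round(4),'tool',(m.T@(p-s['tcp_pos'])).round(4))
E
```

```text
[0.43874899 0.23265892 0.22208666] [ 0.384  0.153  1.846 -0.487  0.601 -0.798]
0.62 (np.float64(231.0), np.float64(293.0), np.float64(98.0), np.float64(187.0))
lt [0.4868 0.2159 0.0472] tool [ 0.0666 -0.0127  0.169 ]
rt [0.4792 0.2691 0.0602] tool [0.0672 0.0398 0.1519]
lb [0.5348 0.2135 0.1109] tool [-0.0102 -0.0125  0.1473]
rb [0.5263 0.2673 0.1196] tool [-0.0062  0.0406  0.133 ]
```

View pics/w2.png

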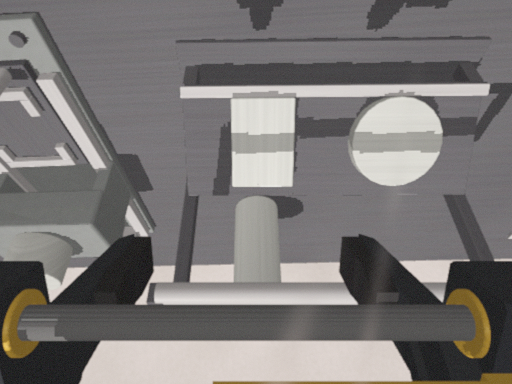

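```bash
python3 - <<'E'
from h import *
from scipy.optimize import least_squares
c=viewer.read_camera('wrist');M=np.array(c['mount']);f=192/np.tan(np.radians(c['fov_y'])/2)
im=cv2.cvtColor(c['color'],cv2.COLOR_RGB2GRAY).astype(int)
print('row140',im[120,224:238],im[120,288:302]);print('col',im[90:104,262],im[180:196,262])
c=dict(c,M=M,f=f)
for D in [.14,.15,.16,.165,.17]:
    P=[]
    for uv in [(231,96),(295,96),(231,187),(295,187)]:
        o,d=ray(c,(uv[0]-.5,uv[1]-.5)); P.append(o+d*(D-o[2])/d[2])
    P=np.array(P);print(D,P.mean(0).round(4),'w',(P[1]-P[0])[1].round(4),(P[3]-P[2])[1].round(4),'l',(P[0]-P[2])[0].round(4))
print('tcp px',proj(c,np.array([[0,0,0],[0,0,.1]])))
s=status.observe();m=q2m(s['eef_rot'])
# expected from top cam: bar mid
for uv in [(181,91),(484,88)]:
  pass
E
```

```text
row140 [115 117 116 106  92  79  99 189 224 225 221 220 218 217] [216 219 220 223 225 212 163  88  76  74  82  81  79  80]
col [203 160 156 158 156 146 152 197 223 224 223 222 223 222] [225 225 224 225 215 170 123 116 121 119 115 115 116 104  94 138]
0.14 [0.0307 0.0147 0.14  ] w 0.0513 0.0554 l 0.0759
0.15 [0.0292 0.0152 0.15  ] w 0.0531 0.0573 l 0.0785
0.16 [0.0276 0.0157 0.16  ] w 0.0548 0.0592 l 0.0812
0.165 [0.0268 0.0159 0.165 ] w 0.0557 0.0602 l 0.0825
0.17 [0.026  0.0162 0.17  ] w 0.0566 0.0611 l 0.0838
tcp px [[243.94387531 254.29790475]
 [244.6909129  192.06272721]]
```

```bash
python3 - <<'E'
from h import *
from scipy.optimize import least_squares
c=viewer.read_camera('wrist');f=192/np.tan(np.radians(c['fov_y'])/2)
def edge(p,thr=None):  # subpixel crossing of profile, bright inside
    thr=(p.max()+p.min())/2; i=[k for k in range(len(p)-1) if (p[k]-thr)*(p[k+1]-thr)<=0][-1 if p[-1]<p[0] else -1]
    return i+(thr-p[i])/(p[i+1]-p[i])
obs=[]
for n,(l,r,t,b) in [('w1',(271,327,95,174)),('w2',(231,295,96,187))]:
    g=cv2.imread(f'pics/{n}.png',0).astype(float)
    cam_=dict(M=np.load(n+'M.npy'),cx=c['cx'],cy=c['cy'],f=f)
    L=[(l-6+edge(g[r_,l-6:l+6]),r_) for r_ in range(t+8,b-6,6)]
    Rr=[(r-6+edge(g[r_,r-6:r+6]),r_) for r_ in range(t+8,b-6,6)]
    B=[(q,b-6+edge(g[b-6:b+6,q])) for q in range(l+8,r-6,6)]
    T=[(q,t-2+edge(g[t-2:t+8,q])) for q in range(l+8,r-6,6)]
    print(n,np.round([x[0] for x in L],1),np.round([x[0] for x in Rr],1),np.round([x[1] for x in T],1),np.round([x[1] for x in B],1))
    obs.append((cam_,L,Rr,T,B))
def corners(x):
    m=R.from_euler('ZYX',x[3:]).as_matrix(); 
    return x[:3]+np.array([[-.04,-.028,0],[-.04,.028,0],[.04,-.028,0],[.04,.028,0]])@m.T
def dist(pts,a,b):
    d=(b-a)/np.linalg.norm(b-a);return [(p[0]-a[0])*d[1]-(p[1]-a[1])*d[0] for p in np.array(pts)]
def res(x):
    C=corners(x);o=[]
    for cm,L,Rr,T,B in obs:
        p=proj(cm,C);o+=dist(L,p[0],p[2])+dist(Rr,p[1],p[3])+dist(T,p[0],p[1])+dist(B,p[2],p[3])
    return np.array(o)
s=least_squares(res,[.51,.243,.08,-.05,-.66,0],loss='soft_l1')
print(s.x[:3].round(4),np.degrees(s.x[3:]).round(2),'rms',np.sqrt((res(s.x)**2).mean()))
for fx in (-.5,-.66,-.8,-.95):
    r=least_squares(lambda y:res(np.r_[y[:4],fx,y[4]]),[.51,.243,.08,-.05,0],loss='soft_l1');print(fx,r.cost,r.x.round(3))
np.save('blank.npy',s.x)
st=status.observe();m=q2m(st['eef_rot']);print('tool',m.T@(s.x[:3]-st['tcp_pos']))
E
```

```text
w1 [271.7 271.6 271.4 271.3 271.3 271.  271.  270.6 270.4 270.2 270.3] [327.1 326.6 326.4 326.3 325.7 325.2 325.  324.4 324.1 323.8 323.4] [96.3 96.3 96.3 96.3 96.2 96.2 96.1] [172.8 172.8 172.8 172.8 172.8 172.8 172.7]
w2 [230.6 230.7 230.7 230.6 230.6 230.8 231.1 231.3 231.3 231.5 231.6 231.5
 231.3] [294.7 294.4 294.3 294.3 294.2 293.8 293.7 293.4 293.2 293.3 293.1 292.8
 292.4] [98.2 98.1 98.  98.  97.8 97.8 97.8 97.8 97.7] [186.5 186.5 186.5 186.5 186.6 186.6 186.6 186.5 186.3]
[0.5168 0.2425 0.0766] [ -2.64 -36.23   1.82] rms 0.1763588373563558
-0.5 14.810340147776175 [ 0.513  0.242  0.081 -0.039 -0.025]
-0.66 1.5512732253683232 [ 0.517  0.243  0.076 -0.048  0.039]
-0.8 6.141729709422654 [ 0.518  0.243  0.074 -0.062  0.068]
-0.95 8.09986416955456 [ 0.516  0.243  0.075 -0.084  0.108]
tool [0.02749717 0.01503759 0.16453367]
```

Emit:
drive_tool(moves="0.088 0.015 0.008 0.04 0; 0.088 0.0275 0.015 0.08 0; 0.088 0.0275 0.015 0.12 0; 0.088 0.0275 0.015 0.15 0; 0.088 0.0275 0.015 0.165 0; 0.088 0.0275 0.015 0.173 0; 0.088 0.0275 0.015 0.173 0")

```text
time: 16.95
tcp_pos: [0.522, 0.2429, 0.0692]
eef_rot: [0.32, 0.028, 0.947, -0.012]
wrist_force: [-0.4, -0.0, 1.2]
grip_width: 1.0
finger_force: 0.0
```

```bash
python3 st.py;python3 - <<'E'
from h import *
x=np.load('blank.npy');st=status.observe();m=q2m(st['eef_rot']);print('tool',m.T@(x[:3]-st['tcp_pos']))
E
```

```text
{'time': np.float64(16.95), 'joint_positions': array([ 0.334,  0.525,  1.866, -1.052,  0.275, -0.218]), 'joint_velocities': array([ 0.009, -0.016,  0.004,  0.014,  0.005, -0.012]), 'tcp_pos': array([0.522, 0.243, 0.069]), 'wrist_force': array([-0.376, -0.024,  1.228]), 'grip_width': np.float64(1.0), 'finger_force': np.float64(0.0)}
[[-0.794  0.061  0.605]
 [ 0.045  0.998 -0.04 ]
 [-0.606 -0.004 -0.795]]
tool [-0.00040312 -0.00068572 -0.00891141]
```

Emit:
drive_tool(moves="0.088 0 0 0.0045 0; 0.05 0 0 0.0045 0; 0.05 0 0 0.0045 0; 0.05 0 0 0.0045 0; 0.05 0 0 0.0045 0; 0.05 0 0 0.0045 0", newtons=30)

```text
time: 17.7
tcp_pos: [0.5245, 0.2429, 0.0653]
eef_rot: [0.319, 0.028, 0.947, -0.012]
wrist_force: [-1.7, -0.4, 2.8]
grip_width: 0.633
finger_force: 30.0
```

```bash
python3 st.py
```

```text
{'time': np.float64(17.7), 'joint_positions': array([ 0.332,  0.535,  1.863, -1.072,  0.271, -0.199]), 'joint_velocities': array([-0.001,  0.   , -0.   , -0.001, -0.001, -0.   ]), 'tcp_pos': array([0.524, 0.243, 0.065]), 'wrist_force': array([-1.719, -0.362,  2.784]), 'grip_width': np.float64(0.633), 'finger_force': np.float64(29.985)}
[[-0.795  0.06   0.604]
 [ 0.045  0.998 -0.04 ]
 [-0.606 -0.005 -0.796]]
```

Emit:
drive_tool(moves="0.05 0 0 -0.01 0; 0.05 0 0 -0.03 0; 0.05 0 0 -0.06 0; 0.05 0 0 -0.1 0; 0.05 0 0 -0.14 0; 0.05 0 0 -0.19 0; 0.05 0 0 -0.19 0", newtons=40)

```text
time: 18.58
tcp_pos: [0.4089, 0.2512, 0.2187]
eef_rot: [0.321, 0.027, 0.947, -0.01]
wrist_force: [0.2, 0.3, -2.4]
grip_width: 0.635
finger_force: 40.0
```

```bash
python3 st.py .33 .1 .33
```

```text
{'time': np.float64(18.575), 'joint_positions': array([ 0.465,  0.14 ,  1.879, -0.56 ,  0.613, -0.668]), 'joint_velocities': array([-0.029,  0.079,  0.021, -0.036, -0.048,  0.028]), 'tcp_pos': array([0.409, 0.251, 0.219]), 'wrist_force': array([ 0.243,  0.337, -2.408]), 'grip_width': np.float64(0.635), 'finger_force': np.float64(39.966)}
[[-0.792  0.058  0.607]
 [ 0.045  0.998 -0.037]
 [-0.609 -0.002 -0.793]]
delta tool [-0.012  -0.1558 -0.1307] 0.204
```

Emit:
drive_tool(moves="0.05 0 -0.04 -0.033 0; 0.05 -0.006 -0.08 -0.066 0; 0.05 -0.012 -0.12 -0.1 0; 0.05 -0.012 -0.156 -0.13 0; 0.05 0.04 -0.16 -0.16 0; 0.05 0.08 -0.163 -0.19 0; 0.05 0.12 -0.166 -0.22 0; 0.05 0.12 -0.166 -0.22 0")

```text
time: 19.58
tcp_pos: [0.1712, 0.1043, 0.3193]
eef_rot: [0.321, 0.03, 0.947, -0.014]
wrist_force: [1.6, -0.3, -2.0]
grip_width: 0.631
finger_force: 40.0
```

```bash
python3 st.py
```

```text
{'time': np.float64(19.575), 'joint_positions': array([-0.187, -0.754,  2.05 ,  0.072,  1.197, -1.699]), 'joint_velocities': array([ 0.021,  0.111, -0.022, -0.008, -0.068,  0.016]), 'tcp_pos': array([0.171, 0.104, 0.319]), 'wrist_force': array([ 1.589, -0.288, -2.042]), 'grip_width': np.float64(0.631), 'finger_force': np.float64(39.966)}
[[-0.793  0.065  0.606]
 [ 0.047  0.998 -0.046]
 [-0.608 -0.008 -0.794]]
```

```bash
cat > fk.py <<'E'
import numpy as np
from scipy.spatial.transform import Rotation as R
from scipy.optimize import least_squares
D=[([.9597,.3806,1.2974,0,1.4636,-.2153],[.212,.5075,.2388]),([.9983,.3324,1.0871,.0002,1.7222,-1.4862],[.1924,.5155,.3388]),([.9341,.893,.2218,.006,1.9896,-1.5301],[.3729,.7043,.279]),([.856,.844,.223,.071,1.615,-1.59],[.467,.745,.342]),([-.989,.834,.221,.612,2.186,-1.644],[.587,-.465,.358]),([-1.396,.935,.222,.649,1.758,-2.03],[.406,-.772,.298]),([.305,0,1.88,-.353,.673,-1.003],[.405,.194,.263]),([.332,.535,1.863,-1.072,.271,-.199],[.524,.243,.065]),([.465,.14,1.879,-.56,.613,-.668],[.409,.251,.219]),([-.187,-.754,2.05,.072,1.197,-1.699],[.171,.104,.319])]
ry=lambda a:R.from_euler('y',a).as_matrix(); rz=lambda a:R.from_euler('z',a).as_matrix()
def fk(q,x,full=False):
    A=rz(q[0]);p=A@np.array([x[0],x[1],x[2]])
    A=A@ry(q[1]);p=p+A@np.array([x[3],0,x[4]])
    A=A@ry(q[2]);p=p+A@np.array([x[5],0,x[6]]); A=A@rz(q[3]); p=p+A@np.array([x[7],x[8],0])
    w=p.copy(); A=A@ry(q[4]); p=p+A@np.array([x[9],0,x[10]])
    return (p,A@rz(q[5]),w) if full else p
s=least_squares(lambda x:np.concatenate([fk(q,x)-p for q,p in D]),[0,.1,.3,0,.35,0,.3,0,0,0,.3])
X=s.x
if __name__=='__main__': print(X.round(4),np.abs(s.fun).max()); print(fk(D[-1][0],X,True))
E
python3 fk.py
```

```text
[ 2.000e-04  1.173e-01  1.300e-01  1.000e-04  5.371e-01  1.031e-01
  3.507e-01 -1.000e-04  2.000e-04  1.000e-04  2.498e-01] 0.0004911301656184697
(array([0.17113098, 0.104255  , 0.3189887 ]), array([[-0.06536403, -0.7932772 ,  0.60534191],
       [-0.99782575,  0.04682731, -0.04637855],
       [ 0.00844451, -0.60705724, -0.79461324]]), array([0.01999498, 0.11582566, 0.51750374]))
```

```bash
cat > em.py <<'E'
from fk import *
LO=np.array([-3.11,-.89,.22,-1.42,.17,-2.88]);HI=np.array([3.11,2.33,2.48,4.56,2.85,2.88]);Z90=rz(np.pi/2)
def pose(q):
    p,A,w=fk(q,X,True); return p,A@Z90,w
def ik(q0,p,Rt,w=.65):
    def r(q):
        a,b,_=pose(q); return np.r_[a-p,w*(R.from_matrix(Rt.T@b).as_rotvec())]
    s=least_squares(r,np.clip(q0,LO+1e-4,HI-1e-4),bounds=(LO,HI),x_scale=1.,max_nfev=60); return s.x,np.sqrt(2*s.cost)
def row(q,d,R0,cap=.0625):
    p,_,_=pose(q); d=np.asarray(d,float); n=np.linalg.norm(d); 
    return ik(q,p+d*min(1,cap/n),R0)[0]
E
cat > search.py <<'E'
from em import *
q=np.array([-.856,.844,.223,.071,1.615,-1.59]) ; q[0]=.856
# calibrate vs log: tool push (-.35,-.2,0)
p,Rm,w=pose(q); q2=row(q,Rm@np.array([-.35,-.2,0]),Rm);print('emul',pose(q2)[0],pose(q2)[1][:,2],'log .4986 .7335 .3437')
rng=np.random.default_rng(0)
q0=np.array([-.187,-.754,2.05,.072,1.197,-1.699]);_,R0,_=pose(q0)
dirs=[v/np.linalg.norm(v) for v in np.array([[i,j,k] for i in(-1,0,1) for j in(-1,0,1) for k in(-1,0,1) if (i,j,k)!=(0,0,0)],float)]
out=[]
for it in range(260):
    rr=rng.uniform(.28,.8);az=rng.uniform(-2.2,2.2);p=np.array([rr*np.cos(az),rr*np.sin(az),rng.uniform(.15,.7)])
    Rt=R0@rz(rng.uniform(-2.5,2.5))
    qs=q0.copy();qs[0]=az-.2;qs[1]=0;qs[5]=rng.uniform(-2,2)
    qa,e=ik(qs,p,Rt)
    if e>2e-3: continue
    slack=np.minimum(qa-LO,HI-qa)
    if slack.min()>.35: continue
    for d in dirs:
        qb=row(qa,d*.06,Rt); z=pose(qb)[1][:,2]
        out.append((Rt[:,2]@np.array([1,0,0])-z[0],abs(z[1]-Rt[1,2]),p.round(2),qa.round(2),d.round(1),slack.argmin()))
out.sort(key=lambda o:-o[0])
for o in out[:45]: print(o[0].round(3),o[1].round(3),*o[2:])
E
time python3 search.py
```

```text
emul [0.50081298 0.73167463 0.34322468] [ 0.24963372  0.39960222 -0.88204369] log .4986 .7335 .3437
0.022 0.005 [ 0.24 -0.16  0.19] [-1.81 -0.25  2.32  0.68  1.27 -2.83] [-0.7  0.  -0.7] 5
0.018 0.004 [ 0.24 -0.16  0.19] [-1.81 -0.25  2.32  0.68  1.27 -2.83] [-0.6  0.6 -0.6] 5
0.017 0.005 [ 0.24 -0.16  0.19] [-1.81 -0.25  2.32  0.68  1.27 -2.83] [-1.  0.  0.] 5
0.016 0.004 [ 0.24 -0.16  0.19] [-1.81 -0.25  2.32  0.68  1.27 -2.83] [-0.6 -0.6 -0.6] 5
0.015 0.003 [ 0.24 -0.16  0.19] [-1.81 -0.25  2.32  0.68  1.27 -2.83] [ 0.  0. -1.] 5
0.014 0.005 [ 0.24 -0.16  0.19] [-1.81 -0.25  2.32  0.68  1.27 -2.83] [-0.7  0.7  0. ] 5
0.009 0.002 [ 0.24 -0.16  0.19] [-1.81 -0.25  2.32  0.68  1.27 -2.83] [ 0.  -0.7 -0.7] 5
0.009 0.001 [ 0.28 -0.16  0.33] [-1.53 -0.37  1.94  0.65  1.5  -2.71] [-0.7  0.  -0.7] 5
0.008 0.002 [ 0.24 -0.16  0.19] [-1.81 -0.25  2.32  0.68  1.27 -2.83] [-0.7 -0.7  0. ] 5
0.008 0.002 [0.34 0.18 0.16] [ 0.34  0.09  2.2  -0.81  0.34 -2.41] [ 0.  0. -1.] 4
0.008 0.001 [ 0.24 -0.16  0.19] [-1.81 -0.25  2.32  0.68  1.27 -2.83] [ 0.   0.7 -0.7] 5
0.008 0.0 [ 0.28 -0.16  0.33] [-1
[... 2268 characters left out ...]
-0.37  1.94  0.65  1.5  -2.71] [-0.7 -0.7  0. ] 5
0.002 0.022 [-0.2  -0.7   0.36] [-2.2   0.85  0.22  0.76  2.29  1.35] [-0.7 -0.7  0. ] 2
0.002 0.001 [ 0.33 -0.17  0.56] [-1.25 -0.27  1.23  0.62  1.83 -2.79] [-0.6  0.6 -0.6] 5
0.002 0.007 [-0.36  0.67  0.16] [ 2.07  1.1   0.22 -0.63  2.11  2.13] [0. 0. 1.] 2
0.002 0.025 [-0.2  -0.7   0.36] [-2.2   0.85  0.22  0.76  2.29  1.35] [-0.6 -0.6  0.6] 2
0.002 0.007 [-0.36  0.67  0.16] [ 2.07  1.1   0.22 -0.63  2.11  2.13] [0.6 0.6 0.6] 2
0.002 0.001 [0.34 0.18 0.16] [ 0.34  0.09  2.2  -0.81  0.34 -2.41] [-0.7  0.  -0.7] 4
0.001 0.021 [-0.2  -0.7   0.36] [-2.2   0.85  0.22  0.76  2.29  1.35] [ 0. -1.  0.] 2
real	0m36.956s
user	0m37.218s
sys	0m0.240s
```

```bash
cat > search2.py <<'E'
from em import *
rng=np.random.default_rng(1)
q0=np.array([-.187,-.754,2.05,.072,1.197,-1.699]);_,R0,_=pose(q0)
dirs=[np.zeros(3)]+[np.array(v,float)/np.linalg.norm(v) for v in [(1,0,0),(-1,0,0),(0,1,0),(0,-1,0),(0,0,1),(0,0,-1),(-1,1,0),(-1,-1,0)]]
out=[]
for it in range(150):
    rr=rng.uniform(.35,.75);az=rng.uniform(-1.6,1.6);p=np.array([rr*np.cos(az),rr*np.sin(az),rng.uniform(.25,.6)])
    qs=q0.copy();qs[0]=az-.2;qs[1]=0;qs[5]=0
    qa,e=ik(qs,p,R0@rz(rng.uniform(-1.5,1.5)))
    if e>2e-3: continue
    for s in (-1,1):
        qa[5]=s*2.879
        _,Rt,_=pose(qa)
        for d in dirs:
            qb,_=ik(qa,p+d*.06,Rt@rz(s*.186))
            pb,Rb,_=pose(qb); out.append((Rb[2,2],np.arccos(-Rt[2,2])-np.arccos(-Rb[2,2]),p.round(2),qa.round(2),s,d.round(1),(pb-p).round(3),(Rb[:,2]-Rt[:,2]).round(3)))
out.sort(key=lambda o:-o[1])
for o in out[:30]: print(o[1].round(3),*o[2:])
E
python3 search2.py
```

```text
0.063 [0.2 0.5 0.3] [ 1.24  0.31  1.38 -0.65  1.32  2.88] 1 [ 0.  0. -1.] [ 0.05  -0.008 -0.015] [-0.05   0.015 -0.037]
0.061 [ 0.46 -0.47  0.28] [-1.19  0.4   1.3   0.63  1.19 -2.88] -1 [ 0.  0. -1.] [ 0.049  0.006 -0.024] [-0.051 -0.015 -0.036]
0.06 [0.21 0.42 0.29] [ 1.17  0.17  1.58 -0.66  1.22  2.88] 1 [ 0.  0. -1.] [ 0.044 -0.02  -0.021] [-0.048  0.023 -0.035]
0.06 [0.12 0.56 0.25] [ 1.42  0.45  1.3  -0.66  1.38  2.88] 1 [ 0.  0. -1.] [ 0.05   0.013 -0.011] [-0.049 -0.003 -0.035]
0.06 [ 0.46 -0.47  0.28] [-1.19  0.4   1.3   0.63  1.19 -2.88] -1 [-1.  0.  0.] [-0.004  0.007  0.042] [-0.05  -0.013 -0.035]
0.057 [ 0.43 -0.54  0.31] [-1.28  0.46  1.12  0.62  1.34 -2.88] -1 [ 0.  0. -1.] [ 0.054 -0.003 -0.02 ] [-0.047 -0.007 -0.033]
0.057 [0.29 0.36 0.26] [ 0.92  0.15  1.73 -0.66  0.98  2.88] 1 [-0.7  0.7  0. ] [-0.     0.015  0.035] [-0.045  0.03  -0.033]
0.057 [0.33 0.37 0.26] [ 0.84  0.18  1.68 -0.64  0.95  2.88] 1 [-0.7  0.7  0. ] [-0.002  0.012  0.034] [-0.044  0.035 -0.033]
0.056 [0.29 0.36 0.26] [ 0.92  0.15  1.73 -0.66  0.98  2.88] 1 [ 0.  0. -1.] [ 0.033 -0.026 -0.026] [-0.
[... 1951 characters left out ...]
 -2.88] -1 [-1.  0.  0.] [-0.009  0.026  0.034] [-0.046 -0.026 -0.031]
0.053 [0.24 0.35 0.32] [ 1.01  0.04  1.67 -0.62  1.17  2.88] 1 [-0.7  0.7  0. ] [0.007 0.009 0.035] [-0.041  0.03  -0.031]
0.053 [ 0.46 -0.47  0.28] [-1.19  0.4   1.3   0.63  1.19 -2.88] -1 [-0.7  0.7  0. ] [0.004 0.053 0.035] [-0.044 -0.015 -0.031]
0.053 [ 0.49 -0.46  0.35] [-1.12  0.37  1.15  0.58  1.31 -2.88] -1 [-1.  0.  0.] [-0.001  0.013  0.043] [-0.044 -0.016 -0.031]
0.052 [0.34 0.44 0.35] [ 0.93  0.23  1.34 -0.57  1.24  2.88] 1 [-0.7  0.7  0. ] [0.009 0.015 0.041] [-0.041  0.028 -0.031]
0.052 [ 0.46 -0.47  0.28] [-1.19  0.4   1.3   0.63  1.19 -2.88] -1 [-0.7 -0.7  0. ] [ 0.008 -0.042  0.038] [-0.043 -0.008 -0.031]
```

```bash
cat > seq.py <<'E'
from em import *
import sys
sys.path.insert(0,'.')
from cell import status
q=np.array(status.observe()['joint_positions']);p,R0,_=pose(q)
goal=np.array([.45,-.47,.33]);print('delta tool',(R0.T@(goal-p)).round(3))
for k in range(12):
    q,e=ik(q,p+(goal-p)*(k+1)/12,R0)
    if k%3==2: print(q.round(2),round(e,4))
dirs=[np.array(v,float)/np.linalg.norm(v)*.06 for v in [(0,0,-1),(-1,0,0),(-1,0,-1),(-1,1,-1),(-1,-1,-1),(0,1,-1),(0,-1,-1),(-1,0,-.5),(-.5,0,-1),(-1,-1,0),(-1,1,0)]]
for n in range(14):
    p,Rt,_=pose(q);best=None
    for d in dirs:
        t=(Rt.T@d).round(2)
        qb,_=ik(q,p+Rt@t,Rt@rz(-np.radians(10.5)));pb,Rb,_=pose(qb)
        c=np.linalg.norm(Rb[:2,2])+.25*np.linalg.norm(pb-goal)
        if best is None or c<best[0]: best=(c,t,qb,pb,Rb)
    _,t,q,p,Rb=best;print(t,p.round(3),Rb[:,2].round(3),'x',Rb[:,0].round(2),q.round(2))
    if best[4][2,2]<-.9985: break
E
python3 seq.py
```

```text
delta tool [-0.254 -0.555  0.187]
[-1.46 -0.66  2.03  0.63  1.62 -2.88] 0.0305
[-1.28 -0.26  1.88  0.62  1.31 -2.88] 0.015
[-1.24  0.06  1.61  0.63  1.25 -2.88] 0.0052
[-1.21  0.35  1.23  0.61  1.3  -2.81] 0.0
[ 0.06 -0.    0.01] [ 0.456 -0.462  0.322] [ 0.564 -0.057 -0.824] x [-0.83 -0.07 -0.56] [-1.17  0.35  1.23  0.54  1.29 -2.88]
[0.06 0.   0.01] [ 0.477 -0.452  0.321] [ 0.507 -0.079 -0.859] x [-0.86 -0.17 -0.49] [-1.1   0.36  1.19  0.45  1.28 -2.88]
[ 0.06  0.01 -0.  ] [ 0.489 -0.427  0.324] [ 0.449 -0.109 -0.887] x [-0.88 -0.25 -0.41] [-1.03  0.35  1.19  0.35  1.27 -2.88]
[ 0.05 -0.03 -0.01] [ 0.51  -0.438  0.344] [ 0.397 -0.141 -0.907] x [-0.88 -0.33 -0.33] [-0.98  0.39  1.06  0.26  1.35 -2.88]
[0.06 0.02 0.  ] [ 0.514 -0.398  0.336] [ 0.343 -0.184 -0.921] x [-0.88 -0.41 -0.25] [-0.9   0.35  1.13  0.16  1.3  -2.88]
[ 0.05 -0.02 -0.01] [ 0.53  -0.387  0.346] [ 0.295 -0.23  -0.927] x [-0.87 -0.47 -0.16] [-0.84  0.36  1.08  0.07  1.33 -2.88]
[ 0.06 -0.02 -0.  ] [ 0.54  -0.375  0.34 ] [ 0.247 -0.287 -0.926] x [-0.85 -0.52 -0.07] [-0.77  0.37  1.08 -0.03  1.3  -2.88]
[-0.02  0.05  
[... 167 characters left out ...]
31 -0.917] x [-0.68 -0.73  0.1 ] [-0.54  0.37  1.38 -0.2   1.03 -2.88]
[-0.04  0.04  0.02] [ 0.57  -0.192  0.195] [ 0.217 -0.346 -0.913] x [-0.55 -0.82  0.18] [-0.43  0.4   1.47 -0.28  0.94 -2.88]
[-0.04  0.04  0.02] [ 0.565 -0.14   0.151] [ 0.216 -0.357 -0.909] x [-0.4  -0.88  0.25] [-0.33  0.43  1.57 -0.37  0.84 -2.88]
[-0.05  0.03  0.02] [ 0.562 -0.091  0.108] [ 0.216 -0.362 -0.907] x [-0.24 -0.92  0.31] [-0.23  0.48  1.64 -0.45  0.76 -2.88]
[-0.03  0.05  0.01] [ 0.523 -0.057  0.073] [ 0.218 -0.367 -0.904] x [-0.07 -0.93  0.36] [-0.18  0.49  1.78 -0.56  0.65 -2.88]
[-0.01  0.05  0.03] [ 0.482 -0.06   0.031] [ 0.218 -0.367 -0.904] x [ 0.11 -0.91  0.4 ] [-0.2   0.53  1.93 -0.74  0.49 -2.88]
```

Emit:
drive_tool(moves="0.05 -0.05 0 0.037 10; 0.05 -0.1 -0.03 0.074 20; 0.05 -0.14 -0.07 0.104 30; 0.05 -0.165 -0.12 0.121 30; 0.05 -0.18 -0.18 0.133 30; 0.05 -0.195 -0.24 0.144 30; 0.05 -0.21 -0.3 0.155 30; 0.05 -0.225 -0.36 0.166 30")

```text
time: 20.58
tcp_pos: [0.4279, -0.2691, 0.3234]
eef_rot: [0.31, 0.275, 0.907, 0.07]
wrist_force: [0.8, 0.3, -0.7]
grip_width: 0.629
finger_force: 40.0
```

```bash
python3 st.py .45 -.47 .33
```

```text
{'time': np.float64(20.575), 'joint_positions': array([-1.065,  0.045,  1.644,  0.59 ,  1.136, -2.215]), 'joint_velocities': array([-0.431,  0.793, -0.81 ,  0.124,  0.244, -0.396]), 'tcp_pos': array([ 0.428, -0.269,  0.323]), 'wrist_force': array([ 0.762,  0.312, -0.74 ]), 'grip_width': np.float64(0.629), 'finger_force': np.float64(39.966)}
[[-0.657  0.455  0.601]
 [ 0.542  0.839 -0.043]
 [-0.524  0.297 -0.798]]
delta tool [-0.1269 -0.1566  0.0168] 0.202
```

Emit:
drive_tool(moves="0.05 -0.035 -0.045 0.005 -10; 0.05 -0.07 -0.085 0.01 -20; 0.05 -0.1 -0.125 0.014 -30; 0.05 -0.127 -0.157 0.017 -35; 0.05 -0.127 -0.157 0.017 -35")

```text
time: 21.2
tcp_pos: [0.4508, -0.4703, 0.3288]
eef_rot: [0.316, -0.01, 0.948, -0.026]
wrist_force: [-0.2, 0.2, -2.5]
grip_width: 0.628
finger_force: 40.0
```

```bash
sed -i "s/^goal=.*/goal=np.array([.48,-.47,.34])/;s/range(12)/range(0)/;s/range(14)/range(7)/" seq.py; python3 st.py; python3 seq.py
```

```text
{'time': np.float64(21.2), 'joint_positions': array([-1.207,  0.355,  1.223,  0.601,  1.309, -2.882]), 'joint_velocities': array([ 0.026, -0.063,  0.071,  0.01 ,  0.011, -0.014]), 'tcp_pos': array([ 0.451, -0.47 ,  0.329]), 'wrist_force': array([-0.191,  0.25 , -2.471]), 'grip_width': np.float64(0.628), 'finger_force': np.float64(39.966)}
[[-0.8   -0.002  0.6  ]
 [-0.035  0.998 -0.042]
 [-0.599 -0.055 -0.799]]
[0.06 0.   0.01] [ 0.473 -0.463  0.331] [ 0.545 -0.06  -0.836] x [-0.83 -0.13 -0.54] [-1.14  0.37  1.17  0.51  1.31 -2.88]
[0.06 0.01 0.01] [ 0.492 -0.442  0.328] [ 0.489 -0.085 -0.868] x [-0.86 -0.22 -0.46] [-1.06  0.37  1.16  0.41  1.3  -2.88]
[ 0.05 -0.03 -0.02] [ 0.508 -0.459  0.361] [ 0.44  -0.108 -0.891] x [-0.87 -0.3  -0.39] [-1.03  0.41  0.99  0.33  1.41 -2.88]
[0.06 0.02 0.  ] [ 0.519 -0.423  0.359] [ 0.388 -0.143 -0.911] x [-0.87 -0.37 -0.31] [-0.95  0.38  1.03  0.24  1.38 -2.88]
[ 0.05 -0.01  0.02] [ 0.545 -0.412  0.344] [ 0.339 -0.184 -0.923] x [-0.87 -0.44 -0.23] [-0.87  0.41  1.01  0.15  1.36 -2.88]
[ 0.06 -0.02 -0.01] [ 0.557 -0.402  0.352] [ 0.291 -0.233 -0.928] x [-0.86 -0.49 -0.15] [-0.82  0.42  0.97  0.05  1.38 -2.88]
[ 0.06 -0.02 -0.  ] [ 0.567 -0.389  0.345] [ 0.246 -0.288 -0.925] x [-0.84 -0.53 -0.06] [-0.76  0.43  0.98 -0.04  1.35 -2.88]
```

Emit:
drive_tool(moves="0.05 0.06 0 0.01 -10.5")

```text
time: 21.32
tcp_pos: [0.4675, -0.4616, 0.328]
eef_rot: [0.28, -0.051, 0.957, -0.047]
wrist_force: [0.4, 0.2, -1.6]
grip_width: 0.634
finger_force: 40.0
```

```bash
sed -i "s/^goal=.*/goal=np.array([.40,-.55,.34])/;s/+.25\*/+.35*/" seq.py; python3 st.py; python3 seq.py
```

```text
{'time': np.float64(21.325), 'joint_positions': array([-1.144,  0.363,  1.184,  0.505,  1.308, -2.883]), 'joint_velocities': array([ 0.544,  0.084, -0.353, -0.771, -0.018, -0.001]), 'tcp_pos': array([ 0.467, -0.462,  0.328]), 'wrist_force': array([ 0.406,  0.239, -1.63 ]), 'grip_width': np.float64(0.634), 'finger_force': np.float64(39.964)}
[[-0.838 -0.071  0.541]
 [-0.123  0.99  -0.061]
 [-0.532 -0.118 -0.839]]
[ 0.05 -0.03  0.01] [ 0.496 -0.486  0.336] [ 0.49  -0.079 -0.868] x [-0.86 -0.21 -0.47] [-1.09  0.43  1.03  0.42  1.37 -2.88]
[ 0.06  0.01 -0.  ] [ 0.512 -0.466  0.341] [ 0.436 -0.106 -0.894] x [-0.87 -0.29 -0.39] [-1.03  0.43  1.    0.33  1.38 -2.88]
[ 0.05 -0.03 -0.01] [ 0.536 -0.484  0.367] [ 0.391 -0.126 -0.912] x [-0.87 -0.36 -0.33] [-0.99  0.49  0.82  0.26  1.5  -2.88]
[0.06 0.02 0.  ] [ 0.547 -0.449  0.366] [ 0.344 -0.159 -0.926] x [-0.87 -0.42 -0.25] [-0.92  0.46  0.86  0.18  1.47 -2.88]
[ 0.05 -0.02 -0.01] [ 0.57  -0.443  0.383] [ 0.306 -0.189 -0.933] x [-0.86 -0.47 -0.19] [-0.86  0.5   0.75  0.11  1.55 -2.88]
[ 0.06 -0.02 -0.  ] [ 0.589 -0.434  0.385] [ 0.27  -0.224 -0.937] x [-0.86 -0.5  -0.13] [-0.81  0.52  0.7   0.04  1.56 -2.88]
[ 0.06 -0.02 -0.  ] [ 0.602 -0.418  0.379] [ 0.238 -0.266 -0.934] x [-0.85 -0.53 -0.07] [-0.76  0.53  0.71 -0.03  1.54 -2.88]
```

Emit:
drive_tool(moves="0.05 0.05 -0.03 0.01 -10.5")

```text
time: 21.45
tcp_pos: [0.4927, -0.485, 0.3343]
eef_rot: [0.248, -0.093, 0.962, -0.066]
wrist_force: [-0.1, -1.6, -1.1]
grip_width: 0.634
finger_force: 40.0
```

Emit:
drive_tool(moves="0.05 0.06 0.01 0 -10.5")

```text
time: 21.58
tcp_pos: [0.5036, -0.47, 0.3353]
eef_rot: [0.212, -0.125, 0.966, -0.084]
wrist_force: [-0.2, 1.0, -1.4]
grip_width: 0.633
finger_force: 40.0
```

Emit:
drive_tool(moves="0.05 0.05 -0.03 -0.01 -10.5")

```text
time: 21.7
tcp_pos: [0.5225, -0.4861, 0.3581]
eef_rot: [0.182, -0.158, 0.966, -0.095]
wrist_force: [0.5, -0.9, -1.1]
grip_width: 0.63
finger_force: 40.0
```

Emit:
drive_tool(moves="0.05 0.06 0.02 0 -10.5")

```text
time: 21.82
tcp_pos: [0.529, -0.4583, 0.3564]
eef_rot: [0.151, -0.183, 0.964, -0.117]
wrist_force: [0.3, 0.5, -2.3]
grip_width: 0.629
finger_force: 40.0
```

```bash
python3 st.py; cat > site.py <<'E'
from em import *
from cell import status
q0=np.array(status.observe()['joint_positions']);p0,R0,_=pose(q0)
dirs=[np.zeros(3)]+[np.array(v,float)/np.linalg.norm(v)*.06 for v in [(0,0,-1),(-1,0,0),(1,0,0),(0,1,0),(0,-1,0),(-1,0,-1),(0,1,-1),(0,-1,-1),(-1,-1,-1),(-1,1,-1)]]
for az in (50,65,80,95):
  for rr in (.5,.62):
    g=np.array([rr*np.cos(np.radians(az)),rr*np.sin(np.radians(az)),.36])
    qs=np.array([np.radians(az)-.25,.3,1.3,-.4,1.3,0]);q,e=ik(qs,g,R0)
    q[5]=2.88;q,_=ik(q,g,pose(q)[1]);tr=[]
    for n in range(8):
        p,Rt,_=pose(q);best=None
        for d in dirs:
            qb,_=ik(q,p+d,Rt@rz(np.radians(10.5)));pb,Rb,_=pose(qb)
            c=np.linalg.norm(Rb[:2,2])+.2*np.linalg.norm(pb-g)
            if best is None or c<best[0]: best=(c,qb,pb,Rb,d)
        q=best[1];tr.append(best[3][:2,2].round(2).tolist())
    print(az,rr,round(e,3),tr,best[2].round(2))
E
python3 site.py
```

```text
{'time': np.float64(21.825), 'joint_positions': array([-0.945,  0.449,  0.906,  0.174,  1.443, -2.883]), 'joint_velocities': array([ 0.535, -0.293,  0.561, -0.671, -0.273, -0.   ]), 'tcp_pos': array([ 0.529, -0.458,  0.356]), 'wrist_force': array([ 0.255,  0.492, -2.287]), 'grip_width': np.float64(0.629), 'finger_force': np.float64(39.964)}
[[-0.888 -0.317  0.334]
 [-0.388  0.906 -0.17 ]
 [-0.249 -0.28  -0.927]]
50 0.5 0.0 [[0.3, -0.13], [0.27, -0.09], [0.24, -0.03], [0.22, 0.02], [0.2, 0.08], [0.2, 0.09], [0.2, 0.09], [0.2, 0.1]] [0.42 0.07 0.33]
50 0.62 0.0 [[0.3, -0.14], [0.27, -0.11], [0.24, -0.07], [0.21, -0.02], [0.19, 0.03], [0.18, 0.08], [0.18, 0.1], [0.18, 0.11]] [0.53 0.16 0.32]
65 0.5 0.0 [[0.3, -0.15], [0.26, -0.12], [0.22, -0.08], [0.19, -0.03], [0.16, 0.02], [0.13, 0.07], [0.13, 0.08], [0.13, 0.09]] [0.36 0.18 0.29]
65 0.62 0.0 [[0.31, -0.16], [0.28, -0.15], [0.24, -0.12], [0.21, -0.09], [0.18, -0.04], [0.15, 0.01], [0.13, 0.07], [0.13, 0.08]] [0.42 0.25 0.29]
80 0.5 0.0 [[0.3, -0.17], [0.27, -0.15], [0.23, -0.13], [0.19, -0.1], [0.15, -0.07], [0.12, -0.02], [0.08, 0.03], [0.08, 0.04]] [0.28 0.26 0.25]
80 0.62 0.0 [[0.32, -0.18], [0.29, -0.18], [0.27, -0.18], [0.24, -0.16], [0.21, -0.14], [0.17, -0.1], [0.14, -0.06], [0.11, -0.01]] [0.34 0.33 0.29]
95 0.5 0.0 [[0.31, -0.17], [0.29, -0.17], [0.25, -0.17], [0.22, -0.15], [0.18, -0.13], [0.14, -0.1], [0.1, -0.06], [0.06, -0.01]] [0.22 0.33 0.24]
95 0.62 0.0 [[0.34, -0.18], [0.34, -0.19], [0.34, -0.21], [0.35, -0.24], [0.35, -0.27], [0.35, -0.3], [0.34, -0.33], [0.33, -0.35]] [0.3  0.37 0.63]
```

Emit:
drive_tool(moves="0.05 -0.01 0.056 -0.015 10.5; 0.05 -0.02 0.112 -0.03 21; 0.05 -0.03 0.168 -0.045 31.5; 0.05 -0.04 0.224 -0.06 42; 0.05 -0.05 0.28 -0.075 52.5; 0.05 -0.06 0.336 -0.09 63; 0.05 -0.07 0.392 -0.104 73.5; 0.05 -0.08 0.449 -0.118 84")

```text
time: 22.82
tcp_pos: [0.4223, -0.0183, 0.3615]
eef_rot: [0.19, 0.476, 0.859, 0.008]
wrist_force: [0.8, -1.1, -1.3]
grip_width: 0.629
finger_force: 40.0
```

```bash
python3 st.py .25 .38 .36
```

```text
{'time': np.float64(22.825), 'joint_positions': array([-0.285, -0.074,  1.558, -0.068,  1.282, -0.836]), 'joint_velocities': array([ 1.006, -0.168,  0.161, -0.386,  0.057,  2.183]), 'tcp_pos': array([ 0.422, -0.018,  0.361]), 'wrist_force': array([ 0.76 , -1.067, -1.338]), 'grip_width': np.float64(0.629), 'finger_force': np.float64(39.959)}
[[-0.475  0.814  0.334]
 [ 0.821  0.547 -0.166]
 [-0.318  0.195 -0.928]]
delta tool [ 0.4091  0.0772 -0.1223] 0.434
```

Emit:
drive_tool(moves="0.05 0.055 0.01 -0.016 10.5; 0.05 0.11 0.02 -0.032 21; 0.05 0.165 0.03 -0.048 31.5; 0.05 0.22 0.04 -0.064 42; 0.05 0.275 0.05 -0.08 52.5; 0.05 0.33 0.06 -0.098 63; 0.05 0.385 0.07 -0.115 73.5; 0.05 0.41 0.075 -0.122 84")

```text
time: 23.82
tcp_pos: [0.2721, 0.3243, 0.3584]
eef_rot: [0.156, 0.86, 0.473, 0.108]
wrist_force: [0.9, -0.1, -1.8]
grip_width: 0.63
finger_force: 40.0
```

```bash
python3 st.py -.06 .5 .36
```

```text
{'time': np.float64(23.825), 'joint_positions': array([ 0.805,  0.069,  1.424, -0.363,  1.532,  1.363]), 'joint_velocities': array([ 1.03 ,  0.47 , -0.493, -0.143,  0.374,  2.181]), 'tcp_pos': array([0.272, 0.324, 0.358]), 'wrist_force': array([ 0.948, -0.06 , -1.751]), 'grip_width': np.float64(0.63), 'finger_force': np.float64(39.958)}
[[ 0.529  0.781  0.333]
 [ 0.848 -0.504 -0.166]
 [ 0.038  0.37  -0.928]]
delta tool [-0.0268 -0.3472 -0.1411] 0.376
```

Emit:
drive_tool(moves="0.05 -0.005 -0.058 -0.024 9; 0.05 -0.01 -0.116 -0.048 18; 0.05 -0.015 -0.174 -0.072 27; 0.05 -0.02 -0.232 -0.096 36; 0.05 -0.024 -0.29 -0.118 40; 0.05 -0.027 -0.347 -0.141 40; 0.05 -0.027 -0.347 -0.141 40")

```text
time: 24.7
tcp_pos: [-0.0629, 0.4982, 0.3589]
eef_rot: [0.11, 0.97, 0.154, 0.155]
wrist_force: [0.7, -0.5, -2.2]
grip_width: 0.631
finger_force: 40.0
```

```bash
cat > seq2.py <<'E'
from em import *
import sys
from cell import status
q=np.array(status.observe()['joint_positions']);p,R0,_=pose(q)
goal=np.array([float(a) for a in sys.argv[1:4]]);sg=float(sys.argv[4]);N=int(sys.argv[5]);k=float(sys.argv[6])
dirs=[np.zeros(3)]+[np.array((i,j,l),float)/np.linalg.norm((i,j,l))*.06 for i in(-1,0,1) for j in(-1,0,1) for l in(-1,0,1) if (i,j,l)!=(0,0,0)]
for n in range(N):
    p,Rt,_=pose(q);best=None
    for d in dirs:
        t=(Rt.T@d).round(2)
        qb,_=ik(q,p+Rt@t,Rt@rz(sg*np.radians(10.5)));pb,Rb,_=pose(qb)
        c=np.linalg.norm(Rb[:2,2])+k*np.linalg.norm(pb-goal)
        if best is None or c<best[0]: best=(c,t,qb,pb,Rb)
    _,t,q,p,Rb=best;print(t,p.round(3),Rb[:,2].round(3),q.round(2))
E
python3 st.py;python3 seq2.py -.05 .45 .36 1 9 .2
```

```text
{'time': np.float64(24.7), 'joint_positions': array([ 1.624,  0.349,  1.056, -0.352,  1.911,  2.79 ]), 'joint_velocities': array([ 0.312,  0.263, -0.395,  0.028,  0.235,  0.272]), 'tcp_pos': array([-0.063,  0.498,  0.359]), 'wrist_force': array([ 0.668, -0.476, -2.178]), 'grip_width': np.float64(0.631), 'finger_force': np.float64(39.965)}
[[ 0.905  0.265  0.334]
 [ 0.333 -0.928 -0.166]
 [ 0.266  0.261 -0.928]]
[-0.03  0.03  0.05] [-0.022  0.456  0.333] [ 0.318 -0.168 -0.933] [ 1.54  0.26  1.25 -0.34  1.78  2.88]
[-0.05  0.02  0.03] [0.022 0.415 0.326] [ 0.283 -0.164 -0.945] [ 1.42  0.17  1.38 -0.31  1.71  2.88]
[-0.05 -0.01  0.03] [0.06  0.396 0.309] [ 0.241 -0.152 -0.959] [ 1.3   0.13  1.47 -0.28  1.62  2.88]
[-0.06  0.   -0.01] [0.08  0.368 0.326] [ 0.199 -0.135 -0.971] [ 1.2   0.06  1.49 -0.24  1.64  2.88]
[-0.05 -0.04 -0.01] [0.112 0.376 0.34 ] [ 0.16  -0.114 -0.98 ] [ 1.1   0.07  1.44 -0.2   1.66  2.88]
[-0.05 -0.03  0.02] [0.146 0.367 0.323] [ 0.121 -0.086 -0.989] [ 0.99  0.07  1.49 -0.15  1.6   2.88]
[-0.05 -0.02  0.03] [0.171 0.347 0.293] [ 0.081 -0.051 -0.995] [ 0.87  0.05  1.58 -0.1   1.5   2.88]
[-0.06 -0.02 -0.01] [0.185 0.327 0.301] [ 0.044 -0.008 -0.999] [ 0.76  0.01  1.6  -0.04  1.51  2.88]
[-0.03  0.02 -0.04] [0.183 0.277 0.339] [ 0.025  0.019 -1.   ] [ 0.62 -0.1   1.6   0.    1.62  2.88]
```

Emit:
drive_tool(moves="0.05 -0.03 0.03 0.05 10.5")

```text
time: 24.82
tcp_pos: [-0.0264, 0.4601, 0.3327]
eef_rot: [0.098, 0.979, 0.092, 0.154]
wrist_force: [3.1, -0.9, -1.5]
grip_width: 0.634
finger_force: 39.9
```

Emit:
drive_tool(moves="0.05 -0.05 0.02 0.03 10.5")

```text
time: 24.95
tcp_pos: [0.0155, 0.4164, 0.3233]
eef_rot: [0.091, 0.985, 0.048, 0.139]
wrist_force: [1.1, -0.3, -1.1]
grip_width: 0.627
finger_force: 40.0
```

Emit:
drive_tool(moves="0.05 -0.05 -0.01 0.03 10.5")

```text
time: 25.08
tcp_pos: [0.0509, 0.3996, 0.3071]
eef_rot: [0.077, 0.99, 0.002, 0.121]
wrist_force: [-0.5, 1.0, -1.3]
grip_width: 0.632
finger_force: 40.0
```

Emit:
drive_tool(moves="0.05 -0.06 0 -0.01 10.5")

```text
time: 25.2
tcp_pos: [0.0682, 0.3746, 0.3221]
eef_rot: [0.067, 0.992, -0.045, 0.101]
wrist_force: [1.0, 0.4, -1.3]
grip_width: 0.629
finger_force: 40.0
```

```bash
python3 st.py;python3 seq2.py .1 .42 .34 1 7 .2
```

```text
{'time': np.float64(25.2), 'joint_positions': array([ 1.233,  0.078,  1.486, -0.233,  1.646,  2.884]), 'joint_velocities': array([-0.671, -0.545,  0.095,  0.321,  0.19 , -0.   ]), 'tcp_pos': array([0.068, 0.375, 0.322]), 'wrist_force': array([ 1.049,  0.401, -1.333]), 'grip_width': np.float64(0.629), 'finger_force': np.float64(39.964)}
[[ 0.976 -0.102  0.195]
 [-0.075 -0.987 -0.141]
 [ 0.207  0.123 -0.971]]
[-0.04 -0.03  0.02] [0.107 0.371 0.308] [ 0.154 -0.12  -0.981] [ 1.11  0.08  1.52 -0.19  1.58  2.88]
[-0.05 -0.03  0.02] [0.138 0.362 0.29 ] [ 0.11 -0.09 -0.99] [ 0.99  0.07  1.57 -0.14  1.51  2.88]
[-0.05 -0.03 -0.01] [0.164 0.354 0.299] [ 0.071 -0.056 -0.996] [ 0.89  0.06  1.55 -0.09  1.53  2.88]
[-0.06 -0.02 -0.01] [0.18  0.334 0.307] [ 0.033 -0.015 -0.999] [ 0.79  0.02  1.57 -0.03  1.54  2.88]
[-0.02 -0.04 -0.04] [0.223 0.326 0.346] [ 0.012  0.014 -1.   ] [0.66 0.03 1.46 0.   1.64 2.88]
[ 0.04  0.05 -0.  ] [0.228 0.256 0.345] [ 0.01   0.017 -1.   ] [ 0.49 -0.08  1.56  0.01  1.65  2.88]
[ 0.04  0.04 -0.  ] [0.227 0.198 0.344] [ 0.01   0.018 -1.   ] [ 0.3  -0.16  1.63  0.01  1.66  2.88]
```

Emit:
drive_tool(moves="0.05 -0.04 -0.03 0.02 10.5")

```text
time: 25.32
tcp_pos: [0.1026, 0.3746, 0.3097]
eef_rot: [0.048, 0.991, -0.095, 0.084]
wrist_force: [0.8, 0.0, -1.6]
grip_width: 0.63
finger_force: 40.0
```

Emit:
drive_tool(moves="0.05 -0.05 -0.03 0.02 10.5")

```text
time: 25.45
tcp_pos: [0.1312, 0.3704, 0.2892]
eef_rot: [0.034, 0.987, -0.143, 0.06]
wrist_force: [0.7, 0.2, -2.4]
grip_width: 0.633
finger_force: 40.0
```

Emit:
drive_tool(moves="0.05 -0.05 -0.03 -0.01 10.5")

```text
time: 25.58
tcp_pos: [0.1544, 0.3659, 0.297]
eef_rot: [0.02, 0.981, -0.191, 0.036]
wrist_force: [0.4, 0.0, -1.4]
grip_width: 0.633
finger_force: 40.0
```

Emit:
drive_tool(moves="0.05 -0.06 -0.02 -0.01 10.5")

```text
time: 25.7
tcp_pos: [0.1694, 0.351, 0.3052]
eef_rot: [0.002, 0.971, -0.238, 0.013]
wrist_force: [-0.4, 0.5, -1.7]
grip_width: 0.632
finger_force: 40.0
```

```bash
python3 st.py;python3 seq2.py .2 .35 .34 1 4 .05
```

```text
{'time': np.float64(25.7), 'joint_positions': array([ 0.832,  0.043,  1.552, -0.025,  1.538,  2.884]), 'joint_velocities': array([-0.743, -0.276,  0.122,  0.46 ,  0.075,  0.   ]), 'tcp_pos': array([0.169, 0.351, 0.305]), 'wrist_force': array([-0.425,  0.533, -1.737]), 'grip_width': np.float64(0.632), 'finger_force': np.float64(39.963)}
[[ 0.886 -0.463  0.024]
 [-0.463 -0.887 -0.01 ]
 [ 0.026 -0.002 -1.   ]]
[ 0.02 -0.05 -0.03] [0.239 0.35  0.336] [ 0.009  0.009 -1.   ] [0.69 0.09 1.42 0.   1.63 2.88]
[ 0.06  0.01 -0.  ] [0.287 0.3   0.336] [ 0.006  0.014 -1.   ] [0.51 0.07 1.44 0.01 1.62 2.88]
[ 0.04  0.04 -0.  ] [0.29  0.232 0.335] [ 0.004  0.02  -1.   ] [ 0.34 -0.01  1.53  0.02  1.62  2.88]
[ 0.05  0.03 -0.  ] [0.294 0.171 0.334] [ 0.004  0.021 -1.   ] [ 0.16 -0.08  1.59  0.02  1.62  2.88]
```

Emit:
drive_tool(moves="0.05 0.055 0.006 0.002 -4; 0.05 0.11 0.012 0.004 -8; 0.05 0.165 0.018 0.006 -12; 0.05 0.22 0.024 0.008 -16; 0.05 0.275 0.03 0.01 -20; 0.05 0.33 0.036 0.012 -23; 0.05 0.385 0.042 0.014 -25; 0.05 0.43 0.046 0.016 -25")

```text
time: 26.7
tcp_pos: [0.5311, 0.1107, 0.3004]
eef_rot: [0.005, 1.0, -0.021, 0.012]
wrist_force: [0.5, -0.0, -1.7]
grip_width: 0.634
finger_force: 40.0
```

Emit:
drive_tool(moves="0.05 0 0 0 0; 0.05 0 0 0 0; 0.05 0 0 0 0")

```text
time: 27.08
tcp_pos: [0.5285, 0.1129, 0.3025]
eef_rot: [0.005, 1.0, -0.02, 0.013]
wrist_force: [0.0, -0.3, -1.4]
grip_width: 0.635
finger_force: 40.0
```

```bash
python3 st.py; python3 - <<'E'
from h import *
c=cam('wrist');save('n1.png',c['color']);np.save('n1M.npy',c['M'])
print(proj(c,np.array([[.53,-.02,.022]])))
for t in ['slide','press','nest']:
    for d in cut_out('wrist',t)[:1]: print(t,d['confidence'],d['uv'])
E
```

```text
{'time': np.float64(27.075), 'joint_positions': array([-0.004,  0.315,  1.214, -0.01 ,  1.586,  1.606]), 'joint_velocities': array([-0.001, -0.007, -0.007,  0.001,  0.004, -0.001]), 'tcp_pos': array([0.528, 0.113, 0.302]), 'wrist_force': array([ 0.016, -0.316, -1.449]), 'grip_width': np.float64(0.635), 'finger_force': np.float64(39.965)}
[[ 0.999 -0.04   0.026]
 [-0.04  -0.999 -0.01 ]
 [ 0.027  0.009 -1.   ]]
[[350.7893674  148.99006268]]
slide 0.65 [348.2, 152.8]
press 0.66 [359.2, 87.1]
nest 0.17 [109.3, 154.0]
```

View pics/n1.png

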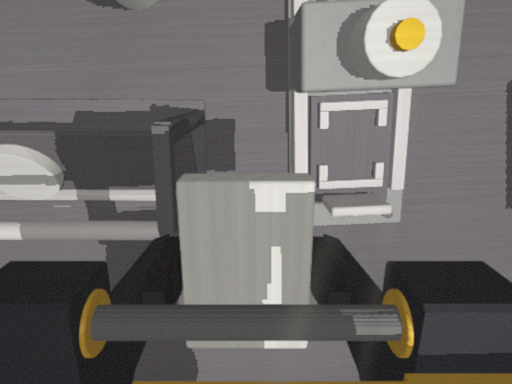

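```bash
cat > nest.py <<'E'
from h import *
from scipy.optimize import differential_evolution
def rect(a,b,c,d): return np.array([[a,c],[b,c],[b,d],[a,d]])
# wall tops: two end walls, four long-wall stubs (gap 45 mm in the middle)
W=[rect(s*.043,s*.053,-.040,.040) for s in(-1,1)]+[rect(s*.0225,s*.043,t*.030,t*.040) for s in(-1,1) for t in(-1,1)]
F=[rect(-.042,.042,-.020,.020),rect(-.021,.021,-.040,.040)]
def pts(polys,n):
    o=[]
    for p in polys:
        lo,hi=p.min(0)+.001,p.max(0)-.001
        k=np.maximum(2,((hi-lo)/n).astype(int)+1)
        o.append(np.stack(np.meshgrid(np.linspace(lo[0],hi[0],k[0]),np.linspace(lo[1],hi[1],k[1])),-1).reshape(-1,2))
    return np.concatenate(o)
WP,FP=pts(W,.002),pts(F,.004)
def P3(x,P,z): 
    c,s=np.cos(x[2]),np.sin(x[2]);return np.c_[x[0]+c*P[:,0]-s*P[:,1],x[1]+s*P[:,0]+c*P[:,1],np.full(len(P),z)]
def samp(g,uv): return cv2.remap(g,uv[None,:,0].astype(np.float32),uv[None,:,1].astype(np.float32),cv2.INTER_LINEAR)[0]
def score(x,views,zw,zf=.022):
    s=0
    for c,g in views:
        s+=np.minimum(samp(g,proj(c,P3(x,WP,zw))),200).mean()-samp(g,proj(c,P3(x,FP,zf))).mean()
    return -s/len(views)
def fit(views,zw=.030,x0=(.53,-.02,-.04)):
    r=differential_evolution(score,[(x0[0]-.02,x0[0]+.02),(x0[1]-.02,x0[1]+.02),(x0[2]-.08,x0[2]+.08)],args=(views,zw),seed=0,maxiter=80,popsize=12);return r.x,r.fun
def view(n):
    c=viewer.read_camera('wrist');f=192/np.tan(np.radians(c['fov_y'])/2)
    return dict(M=np.load(n+'M.npy'),cx=c['cx'],cy=c['cy'],f=f),cv2.imread(f'pics/{n}.png',0).astype(np.float32)
E
python3 - <<'E'
from nest import *
v=view('n1')
for z in (.02,.03,.04): print(z,*fit([v],z))
c=viewer.read_camera('wrist');cm=dict(M=np.array(c['mount']),cx=c['cx'],cy=c['cy'],f=192/np.tan(np.radians(c['fov_y'])/2))
print(proj(cm,np.array([[.04,-.028,-.0134],[.04,.028,-.0134],[-.04,-.028,-.0134],[-.04,.028,-.0134],[.04,0,.0026]])).round(1))
g=v[1];print('topedge',g[166:186,240].astype(int),'bot',g[338:352,240].astype(int),'l',g[230,174:188].astype(int),g[330,176:194].astype(int),'r',g[230,306:320].astype(int),g[338,300:316].astype(int))
E
```

```text
0.02 [ 0.53427013 -0.0222096   0.00096621] -73.94004
0.03 [ 0.53543988 -0.01887628  0.00291442] -78.13997650146484
0.04 [ 0.53619857 -0.01585284  0.00242024] -69.59639739990234
[[178.  177.2]
 [318.6 177.2]
 [187.8 343.5]
 [308.  343.5]
 [248.1 168. ]]
topedge [119 118 117 122 117 113 116 120 121 122 121 119 123 122 131 139 149 150
 151 152] bot [ 73  77 105 139 151 151 151 151 150 141 119 116 116 115] l [ 64  53  53  68  81 123 145 151 148 154 149 149 150 147] [79 77 80 75 77 77 76 81 76 80 81 80 81 78 80 83 80 76] r [152 155 154 153 147 147 133 121 120 117 116 119 118 117] [83 83 85 77 85 80 79 83 80 78 81 80 77 76 76 78]
```

Emit:
drive_tool(moves="0.05 0.004 0.055 0.01 -2.5; 0.05 0.008 0.11 0.02 -2.5; 0.05 0.012 0.165 0.035 -2.5; 0.05 0.016 0.22 0.05 -2.5; 0.05 0.018 0.255 0.063 -2.5; 0.05 0.018 0.255 0.063 -2.5; 0.05 0.018 0.255 0.063 -2.5")

```text
time: 28.25
tcp_pos: [0.5383, -0.1435, 0.2428]
eef_rot: [0.005, 1.0, 0.001, 0.013]
wrist_force: [-1.0, 0.3, -2.1]
grip_width: 0.631
finger_force: 40.0
```

```bash
python3 - <<'E'
from nest import *
s=status.observe();print(s['tcp_pos'].round(4),q2m(s['eef_rot']).round(3).tolist(),s['joint_positions'].round(2))
c=cam('wrist');save('n2.png',c['color']);np.save('n2M.npy',c['M'])
a,b=view('n1'),view('n2')
for z in (.025,.03,.035): print(z,'n2',*fit([b],z,(.535,-.019,0)),'both',*fit([a,b],z,(.535,-.019,0)))
x,_=fit([b],.03,(.535,-.019,0))
im=c['color'].copy()
for p in W: cv2.polylines(im,[proj(c,P3(x,p,.03)).round().astype(int)],True,(255,0,0),1)
save('n2o.png',cv2.resize(im,None,fx=1.5,fy=1.5,interpolation=cv2.INTER_CUBIC))
E
```

```text
[ 0.5383 -0.1435  0.2428] [[1.0, 0.003, 0.027], [0.003, -1.0, -0.01], [0.027, 0.01, -1.0]] [-0.47  0.38  1.29  0.    1.45  1.09]
0.025 n2 [ 0.53485415 -0.0171935  -0.00060009] -78.47061157226562 both [ 0.53474656 -0.01959186  0.00937652] -74.84734
0.03 n2 [ 0.53547934 -0.01882287  0.00429756] -79.98558044433594 both [ 5.35570707e-01 -1.89609116e-02  1.87821747e-04] -78.991356
0.035 n2 [ 0.53652243 -0.02081801 -0.00168252] -76.83843994140625 both [ 0.53637538 -0.01835543  0.00063151] -72.08444213867188
```

View pics/n2o.png

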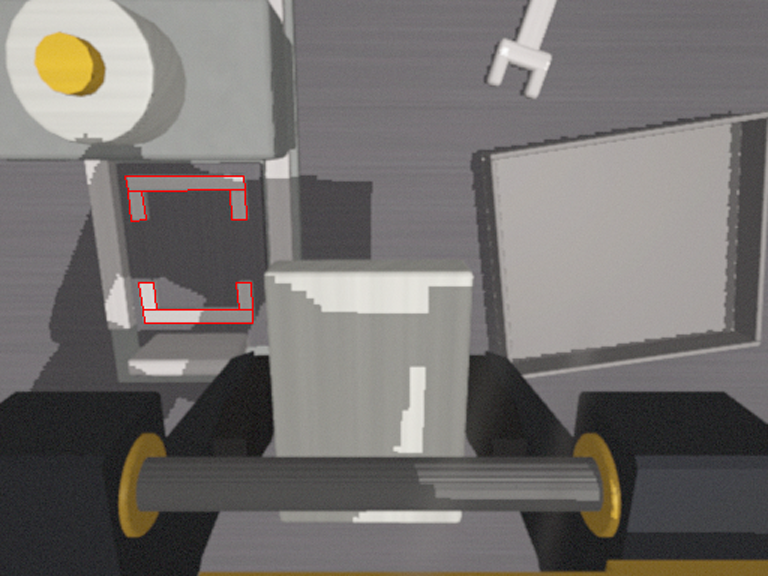

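Emit:
drive_tool(moves="0.05 0 -0.06 0 0; 0.05 -0.001 -0.124 -0.001 0; 0.05 -0.002 -0.1245 0.05 0; 0.05 -0.0045 -0.125 0.1 0; 0.05 -0.0045 -0.125 0.139 0; 0.05 -0.0045 -0.125 0.15 0; 0.05 -0.0045 -0.125 0.15 0; 0.05 -0.0045 -0.125 0.15 0")

```text
time: 29.4
tcp_pos: [0.5383, -0.0206, 0.0928]
eef_rot: [0.005, 1.0, 0.001, 0.015]
wrist_force: [-0.5, 0.1, -2.0]
grip_width: 0.631
finger_force: 40.0
```

```bash
python3 st.py .5374 -.0198 .045
```

```text
{'time': np.float64(29.4), 'joint_positions': array([-0.257,  0.503,  1.565, -0.003,  1.042,  1.313]), 'joint_velocities': array([-0.003, -0.001,  0.006,  0.001, -0.006, -0.002]), 'tcp_pos': array([ 0.538, -0.021,  0.093]), 'wrist_force': array([-0.487,  0.109, -1.98 ]), 'grip_width': np.float64(0.631), 'finger_force': np.float64(39.965)}
[[ 1.     0.003  0.03 ]
 [ 0.003 -1.    -0.011]
 [ 0.029  0.011 -1.   ]]
delta tool [-0.0023 -0.0013  0.0478] 0.048
```

Emit:
drive_tool(moves="0.05 0 0 -0.05 0; 0.05 0 0 -0.1 -10.5; 0.05 0 0 -0.15 -21; 0.05 -0.01 -0.04 -0.15 -31.5; 0.05 -0.02 -0.08 -0.15 -42; 0.05 -0.03 -0.12 -0.15 -52.5; 0.05 -0.03 -0.13 -0.15 -63; 0.05 -0.03 -0.13 -0.15 -73.5")

```text
time: 30.4
tcp_pos: [0.5029, 0.1119, 0.2406]
eef_rot: [0.013, 0.798, 0.602, 0.009]
wrist_force: [-0.4, -0.1, -1.7]
grip_width: 0.631
finger_force: 40.0
```

Emit:
drive_tool(moves="0.05 0 0 0 -10.5; 0.05 0 0 0 -21; 0.05 0 0 0 -31.5; 0.05 0 0 0 -42; 0.05 0 0 0 -52.5; 0.05 0 0 0 -63; 0.05 0 0 0 -73.5; 0.05 0 0 0 -84")

```text
time: 31.4
tcp_pos: [0.5032, 0.1109, 0.2405]
eef_rot: [0.015, 0.191, 0.981, -0.002]
wrist_force: [0.3, 0.4, -1.9]
grip_width: 0.632
finger_force: 40.0
```

Emit:
drive_tool(moves="0.05 0 0 0 -10.5; 0.05 0 0 0 -21; 0.05 0 0 0 -22.5; 0.05 0 0 0 -22.5; 0.05 0 0 0 -22.5")

```text
time: 32.02
tcp_pos: [0.5031, 0.1108, 0.2393]
eef_rot: [0.013, -0.0, 1.0, -0.005]
wrist_force: [-0.6, -0.2, -1.9]
grip_width: 0.631
finger_force: 40.0
```

```bash
python3 st.py; python3 - <<'E'
from nest import *
c=cam('wrist');save('n3.png',c['color']);np.save('n3M.npy',c['M'])
b=view('n3')
for z in (.025,.03,.035): print(z,'n3',*fit([b],z,(.535,-.019,0)))
x,_=fit([b],.03,(.535,-.019,0))
im=c['color'].copy()
for p in W: cv2.polylines(im,[proj(c,P3(x,p,.03)).round().astype(int)],True,(255,0,0),1)
save('n3o.png',cv2.resize(im,None,fx=1.5,fy=1.5,interpolation=cv2.INTER_CUBIC))
g=b[1];print('top',g[166:190,230].astype(int),'bot',g[336:354,230].astype(int),'l',g[230,170:190].astype(int),'r',g[230,304:322].astype(int))
E
```

```text
{'time': np.float64(32.025), 'joint_positions': array([-0.009,  0.309,  1.407, -0.01 ,  1.399, -1.578]), 'joint_velocities': array([ 0.   ,  0.004,  0.001, -0.001, -0.003, -0.01 ]), 'tcp_pos': array([0.503, 0.111, 0.239]), 'wrist_force': array([-0.612, -0.184, -1.9  ]), 'grip_width': np.float64(0.631), 'finger_force': np.float64(39.965)}
[[-1.    -0.     0.027]
 [-0.001  1.    -0.01 ]
 [-0.027 -0.01  -1.   ]]
0.025 n3 [ 0.5374028  -0.02087909  0.00342812] -68.12910461425781
0.03 n3 [ 0.53599366 -0.01870564  0.00650219] -67.65431213378906
0.035 n3 [ 0.53383246 -0.01696874  0.00430267] -62.60066223144531
top [132 130 131 129 128 130 130 136 136 135 133 134 140 137 148 183 215 226
 235 240 239 239 240 240] bot [ 87  90  84  91 157 222 238 238 236 238 236 222 172 128 126 125 126 127] l [133 129 132 132 132 130 133 121 102 131 161 166 164 166 166 165 163 161
 161 161] r [165 164 166 170 170 167 165 160 145 116  99  96  99  98  95  91 111 121]
```

View pics/n3o.png

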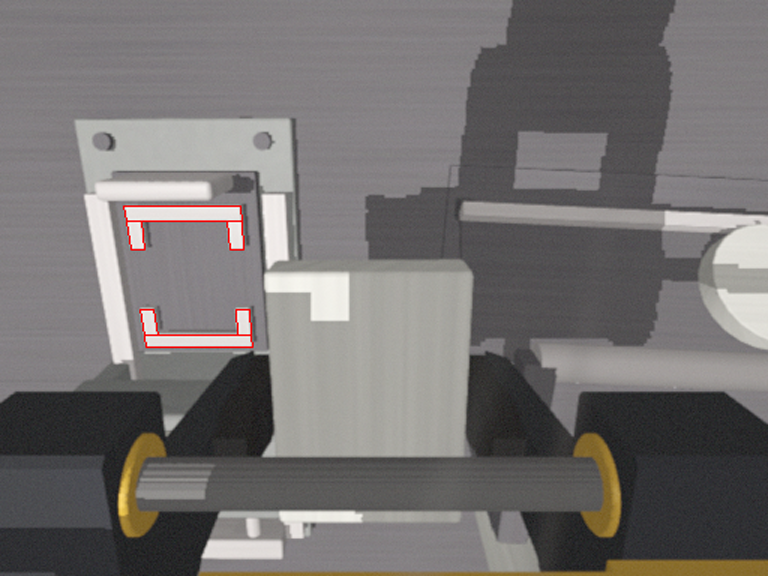

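Emit:
drive_tool(moves="0.05 -0.014 -0.055 0 0; 0.05 -0.028 -0.11 0.02 0; 0.05 -0.028 -0.128 0.07 0; 0.05 -0.028 -0.128 0.12 0; 0.05 -0.028 -0.128 0.16 0; 0.05 -0.028 -0.128 0.18 0; 0.05 -0.028 -0.128 0.18 0; 0.05 -0.028 -0.128 0.18 0")

```text
time: 33.12
tcp_pos: [0.5368, -0.019, 0.0621]
eef_rot: [0.014, -0.001, 1.0, -0.005]
wrist_force: [0.2, 0.0, -2.0]
grip_width: 0.629
finger_force: 40.0
```

```bash
python3 st.py .5347 -.0188 .036
```

```text
{'time': np.float64(33.125), 'joint_positions': array([-0.255,  0.545,  1.601, -0.003,  0.966, -1.826]), 'joint_velocities': array([ 0.001, -0.013, -0.002, -0.001, -0.002, -0.001]), 'tcp_pos': array([ 0.537, -0.019,  0.062]), 'wrist_force': array([ 0.196,  0.024, -2.044]), 'grip_width': np.float64(0.629), 'finger_force': np.float64(39.965)}
[[-1.    -0.002  0.028]
 [-0.002  1.    -0.01 ]
 [-0.028 -0.01  -1.   ]]
delta tool [0.0028 0.0004 0.026 ] 0.026
```

Emit:
drive_tool(moves="0.05 0.0028 0.0004 0.015 0; 0.05 0.003 0.0004 0.024 0; 0.05 0.003 0.0004 0.028 0; 0.05 0.003 0.0004 0.032 0; 0.05 0.003 0.0004 0.0345 0; 0.05 0.003 0.0004 0.0345 0")

```text
time: 33.88
tcp_pos: [0.5341, -0.0188, 0.0265]
eef_rot: [0.013, -0.001, 1.0, -0.005]
wrist_force: [-0.1, 0.3, -1.8]
grip_width: 0.631
finger_force: 40.0
```

```bash
python3 st.py .5347 -.0188 .025
```

```text
{'time': np.float64(33.875), 'joint_positions': array([-0.256,  0.598,  1.639, -0.004,  0.877, -1.826]), 'joint_velocities': array([ 0.002, -0.004, -0.003, -0.001,  0.002,  0.   ]), 'tcp_pos': array([ 0.534, -0.019,  0.026]), 'wrist_force': array([-0.078,  0.265, -1.831]), 'grip_width': np.float64(0.631), 'finger_force': np.float64(39.965)}
[[-1.    -0.002  0.026]
 [-0.003  1.    -0.01 ]
 [-0.026 -0.01  -1.   ]]
delta tool [-0.0006  0.      0.0015] 0.002
```

Emit:
drive_tool(moves="0.05 -0.0004 0 0.001 0; 0.05 -0.0004 0 0.002 0; 0.05 -0.0004 0 0.002 0")

```text
time: 34.25
tcp_pos: [0.5347, -0.0189, 0.0248]
eef_rot: [0.013, -0.001, 1.0, -0.005]
wrist_force: [-0.5, 0.3, 1.3]
grip_width: 0.632
finger_force: 40.0
```

Emit:
drive_tool(moves="0.064 0 0 0 0; 0.064 0 0 0 0; 0.064 0 0 0 0; 0.064 0 0 0 0; 0.064 0 0 0 0")

```text
time: 34.88
tcp_pos: [0.5346, -0.0188, 0.0245]
eef_rot: [0.013, -0.001, 1.0, -0.005]
wrist_force: [-0.5, 0.0, -0.1]
grip_width: 0.727
finger_force: 0.0
```

```bash
python3 st.py
```

```text
{'time': np.float64(34.875), 'joint_positions': array([-0.255,  0.601,  1.639, -0.004,  0.873, -1.826]), 'joint_velocities': array([ 0.   ,  0.   ,  0.001,  0.   , -0.002, -0.   ]), 'tcp_pos': array([ 0.535, -0.019,  0.025]), 'wrist_force': array([-0.451,  0.021, -0.062]), 'grip_width': np.float64(0.727), 'finger_force': np.float64(0.0)}
[[-1.    -0.002  0.026]
 [-0.003  1.    -0.01 ]
 [-0.026 -0.01  -1.   ]]
```

Emit:
drive_tool(moves="0.064 0 0 -0.01 0; 0.064 0 0 -0.03 0; 0.064 0 0 -0.08 0; 0.04 0.04 0 -0.13 0; 0 0.08 0 -0.15 0; 0 0.105 0 -0.15 0; 0 0.11 0 -0.15 0; 0 0.11 0 -0.15 0")

```text
time: 35.88
tcp_pos: [0.4212, -0.0178, 0.1718]
eef_rot: [0.014, -0.001, 1.0, -0.005]
wrist_force: [0.8, -0.2, -0.2]
grip_width: 0.184
finger_force: 0.0
```

```bash
python3 st.py .435 -.018 .046; python3 - <<'E'
from h import *
c=cam('wrist');save('p1.png',c['color'])
def box(z,l,w,cx=.5357,cy=-.0188,yaw=.003):
    P=np.array([[-l,-w],[l,-w],[l,w],[-l,w]])/2; cc,s=np.cos(yaw),np.sin(yaw)
    return np.c_[cx+cc*P[:,0]-s*P[:,1],cy+s*P[:,0]+cc*P[:,1],np.full(4,z)]
im=c['color'].copy()
cv2.polylines(im,[proj(c,box(.038,.08,.056)).round().astype(int)],True,(255,0,0),1)
save('p1o.png',cv2.resize(im,None,fx=1.5,fy=1.5,interpolation=cv2.INTER_CUBIC))
E
```

```text
{'time': np.float64(35.875), 'joint_positions': array([-3.240e-01,  2.170e-01,  1.758e+00, -1.000e-03,  1.137e+00,
       -1.897e+00]), 'joint_velocities': array([ 0.004,  0.019, -0.016,  0.   , -0.003, -0.001]), 'tcp_pos': array([ 0.421, -0.018,  0.172]), 'wrist_force': array([ 0.759, -0.221, -0.219]), 'grip_width': np.float64(0.184), 'finger_force': np.float64(0.0)}
[[-1.    -0.002  0.027]
 [-0.002  1.    -0.01 ]
 [-0.027 -0.01  -1.   ]]
delta tool [-0.0104  0.001   0.1262] 0.127
```

View pics/p1o.png

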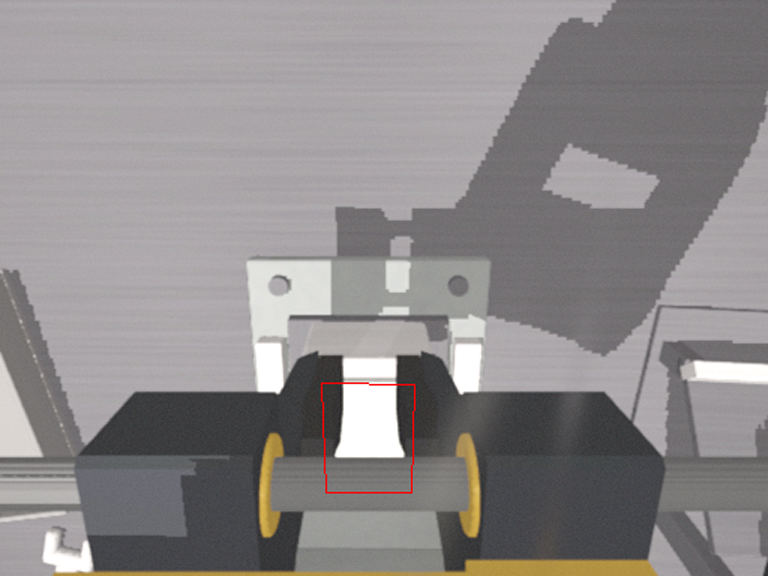

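Emit:
drive_tool(moves="0 -0.005 0.001 0.06 0; 0 -0.008 0.001 0.11 0; 0 -0.01 0.001 0.127 0; 0 -0.01 0.001 0.127 0; 0 -0.018 0.001 0.127 0; 0 -0.024 0.001 0.127 0; 0 -0.024 0.001 0.127 0")

```text
time: 36.8
tcp_pos: [0.4488, -0.0179, 0.0458]
eef_rot: [0.014, -0.001, 1.0, -0.005]
wrist_force: [0.2, -0.7, -0.4]
grip_width: 0.007
finger_force: 0.0
```

```bash
python3 st.py
```

```text
{'time': np.float64(36.8), 'joint_positions': array([-0.304,  0.464,  1.859, -0.002,  0.789, -1.876]), 'joint_velocities': array([-0.002, -0.004,  0.026, -0.   , -0.004, -0.002]), 'tcp_pos': array([ 0.449, -0.018,  0.046]), 'wrist_force': array([ 0.216, -0.698, -0.38 ]), 'grip_width': np.float64(0.007), 'finger_force': np.float64(0.0)}
[[-1.    -0.003  0.028]
 [-0.003  1.    -0.01 ]
 [-0.028 -0.01  -1.   ]]
```

Emit:
drive_tool(moves="0 -0.005 0 0 0; 0 -0.013 0 0 0; 0 -0.025 0 0.001 0; 0 -0.037 0 0.001 0; 0 -0.049 0 0.001 0; 0 -0.061 0 0.002 0; 0 -0.072 0 0.002 0; 0 -0.08 0 0.002 0")

```text
time: 37.8
tcp_pos: [0.5249, -0.0171, 0.0446]
eef_rot: [0.009, -0.001, 1.0, -0.004]
wrist_force: [-14.1, -2.1, 4.5]
grip_width: 0.007
finger_force: 6.8
```

Emit:
drive_tool(moves="0 -0.004 0 0 0; 0 -0.007 0 0 0; 0 -0.007 0 0 0")

```text
time: 38.17
tcp_pos: [0.532, -0.0171, 0.0446]
eef_rot: [0.009, -0.001, 1.0, -0.004]
wrist_force: [-11.3, -0.7, 2.2]
grip_width: 0.004
finger_force: 5.6
```

Emit:
drive_tool(moves="0 -0.003 0 0 0; 0 -0.005 0 0 0; 0 -0.005 0 0 0")

```text
time: 38.55
tcp_pos: [0.5367, -0.0171, 0.0446]
eef_rot: [0.009, -0.001, 1.0, -0.004]
wrist_force: [-11.8, -0.8, 0.6]
grip_width: 0.004
finger_force: 5.8
```

Emit:
drive_tool(moves="0 -0.002 0 0 0; 0 -0.004 0 0 0; 0 -0.004 0 0 0")

```text
time: 38.92
tcp_pos: [0.5406, -0.0171, 0.0446]
eef_rot: [0.009, -0.001, 1.0, -0.004]
wrist_force: [-11.8, -2.2, -0.1]
grip_width: 0.003
finger_force: 6.0
```

Emit:
drive_tool(moves="0 -0.002 0 0 0; 0 -0.003 0 0 0; 0 -0.003 0 0 0")

```text
time: 39.3
tcp_pos: [0.5411, -0.0171, 0.0447]
eef_rot: [0.006, -0.002, 1.0, -0.004]
wrist_force: [-24.0, -4.2, 8.4]
grip_width: 0.006
finger_force: 11.7
```

Emit:
drive_tool(moves="0 -0.002 0 0 0; 0 -0.003 0 0 0; 0 -0.003 0 0 0")

```text
time: 39.67
tcp_pos: [0.5411, -0.017, 0.0447]
eef_rot: [0.002, -0.002, 1.0, -0.004]
wrist_force: [-38.2, -6.3, 19.0]
grip_width: 0.002
finger_force: 19.0
```

Emit:
drive_tool(moves="0 0.004 0 0 0; 0 0.005 0 0 0; 0 0.005 0 0 0; 0 0.005 0 0 0")

```text
time: 40.17
tcp_pos: [0.541, -0.0171, 0.0446]
eef_rot: [0.008, -0.001, 1.0, -0.004]
wrist_force: [-13.7, -1.8, 1.9]
grip_width: 0.008
finger_force: 7.1
```

Emit:
drive_tool(moves="0 0.006 0 0 0; 0 0.016 0 0 0; 0 0.028 0 -0.001 0; 0 0.04 0 -0.001 0; 0 0.052 0 -0.001 0; 0 0.064 0 -0.002 0; 0 0.075 0 -0.002 0; 0 0.083 0 -0.002 0")

```text
time: 41.18
tcp_pos: [0.4616, -0.0179, 0.0459]
eef_rot: [0.014, -0.001, 1.0, -0.005]
wrist_force: [-2.7, 0.6, 1.5]
grip_width: 0.007
finger_force: 1.3
```

Emit:
drive_tool(moves="0 0.005 0 0 0; 0 0.01 0 0 0; 0 0.015 0 0 0; 0 0.02 0 0 0; 0 0.02 0 0 0")

```text
time: 41.8
tcp_pos: [0.442, -0.0179, 0.0451]
eef_rot: [0.013, -0.001, 1.0, -0.005]
wrist_force: [0.4, 0.0, -0.6]
grip_width: 0.003
finger_force: 0.0
```

```bash
python3 st.py; python3 - <<'E'
from h import *
c=cam('top')
for t in ['slide','blank']:
    for d in cut_out('top',t)[:3]:
        print(t,round(d['confidence'],2),np.round(d['uv'],1),d['mask'].sum(),onz(c,d['uv'],.035).round(3))
E
```

```text
{'time': np.float64(41.8), 'joint_positions': array([-0.309,  0.457,  1.877, -0.002,  0.779, -1.88 ]), 'joint_velocities': array([ 0.003,  0.003, -0.013, -0.   ,  0.004,  0.004]), 'tcp_pos': array([ 0.442, -0.018,  0.045]), 'wrist_force': array([ 0.45 ,  0.018, -0.562]), 'grip_width': np.float64(0.003), 'finger_force': np.float64(0.0)}
[[-1.    -0.002  0.027]
 [-0.002  1.    -0.01 ]
 [-0.027 -0.01  -1.   ]]
slide 0.82 [273.9 224.2] 636 [ 0.564 -0.051  0.035]
blank 0.84 [264.  231.2] 389 [ 0.548 -0.02   0.035]
```

Emit:
drive_tool(moves="0.03 0 0 -0.06 0; 0.064 0 0 -0.11 0; 0.064 -0.03 0 -0.11 0; 0.064 -0.07 0 -0.11 0; 0.064 -0.093 -0.001 -0.105 0; 0.064 -0.093 -0.001 -0.085 0; 0.064 -0.093 -0.001 -0.085 0; 0.064 -0.093 -0.001 -0.085 0")

```text
time: 42.95
tcp_pos: [0.5328, -0.0178, 0.1331]
eef_rot: [0.013, -0.001, 1.0, -0.005]
wrist_force: [0.2, 0.4, 0.5]
grip_width: 0.722
finger_force: 0.0
```

```bash
python3 st.py .5347 -.0188 .0250; python3 - <<'E'
from h import *
c=cam('wrist');save('p2.png',c['color'])
im=c['color'];save('p2o.png',cv2.resize(im,None,fx=1.5,fy=1.5,interpolation=cv2.INTER_CUBIC))
E
```

```text
{'time': np.float64(42.95), 'joint_positions': array([-0.254,  0.444,  1.53 , -0.003,  1.14 , -1.826]), 'joint_velocities': array([-0.001, -0.01 , -0.004,  0.001, -0.002, -0.001]), 'tcp_pos': array([ 0.533, -0.018,  0.133]), 'wrist_force': array([0.24 , 0.412, 0.49 ]), 'grip_width': np.float64(0.722), 'finger_force': np.float64(0.0)}
[[-1.    -0.002  0.027]
 [-0.003  1.    -0.01 ]
 [-0.027 -0.01  -1.   ]]
delta tool [1.000e-03 1.000e-04 1.081e-01] 0.108
```

View pics/p2o.png

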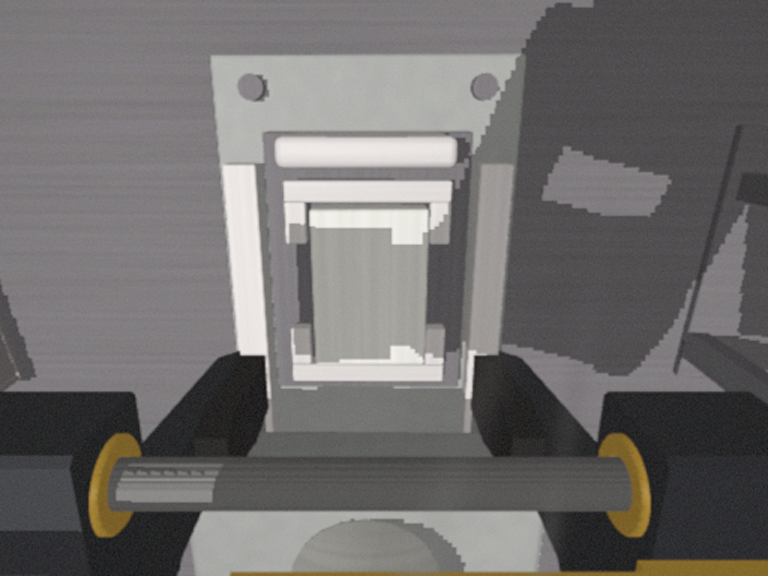

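The blank (cols 310–428, rows 207–362) sits flat and well centred in the pocket, with the slide at its front stop. Next I grip it.

Emit:
drive_tool(moves="0.064 0.001 0 0.04 0; 0.064 0.001 0 0.08 0; 0.064 0.001 0 0.1 0; 0.064 0.001 0 0.108 0; 0.064 0.001 0 0.108 0")

```text
time: 43.62
tcp_pos: [0.5348, -0.0189, 0.025]
eef_rot: [0.014, -0.001, 1.0, -0.005]
wrist_force: [-0.0, -0.7, -0.1]
grip_width: 0.725
finger_force: 0.0
```

Emit:
drive_tool(moves="0.05 0 0 0 0; 0.05 0 0 0 0; 0.05 0 0 0 0; 0.05 0 0 0 0", newtons=35)

```text
time: 44.12
tcp_pos: [0.5351, -0.0189, 0.0255]
eef_rot: [0.014, -0.001, 1.0, -0.005]
wrist_force: [-1.6, 0.2, 7.8]
grip_width: 0.632
finger_force: 35.0
```

Emit:
drive_tool(moves="0.05 0 0 -0.005 0; 0.05 0 0 -0.015 0; 0.05 0 0 -0.04 0; 0.05 0 0 -0.08 0; 0.05 0 0 -0.12 0; 0.05 0 0 -0.12 0")

```text
time: 44.88
tcp_pos: [0.5323, -0.0178, 0.1474]
eef_rot: [0.016, -0.001, 1.0, -0.006]
wrist_force: [-0.1, 0.4, -1.8]
grip_width: 0.628
finger_force: 35.0
```

```bash
python3 st.py .537 -.332 .12
```

```text
{'time': np.float64(44.875), 'joint_positions': array([-0.254,  0.424,  1.515, -0.003,  1.169, -1.827]), 'joint_velocities': array([-0.004,  0.056,  0.07 ,  0.   , -0.047, -0.001]), 'tcp_pos': array([ 0.532, -0.018,  0.147]), 'wrist_force': array([-0.116,  0.439, -1.845]), 'grip_width': np.float64(0.628), 'finger_force': np.float64(34.981)}
[[-0.999 -0.002  0.032]
 [-0.003  1.    -0.011]
 [-0.032 -0.011 -0.999]]
delta tool [-0.0029 -0.3139  0.0311] 0.315
```

Emit:
drive_tool(moves="0.05 0 -0.05 0 0; 0.05 0 -0.11 0 0; 0.05 0 -0.17 0 0; 0.05 0 -0.23 0 0; 0.05 0 -0.285 0 0; 0.05 -0.003 -0.314 0.03 0; 0.05 -0.003 -0.314 0.06 0; 0.05 -0.003 -0.314 0.06 0")

```text
time: 45.88
tcp_pos: [0.5353, -0.3313, 0.0844]
eef_rot: [0.011, -0.001, 1.0, -0.003]
wrist_force: [-0.4, 0.6, -2.5]
grip_width: 0.63
finger_force: 35.0
```

```bash
python3 st.py .537 -.332 .012; python3 - <<'E'
from h import *
c=cam('wrist');save('t1.png',c['color'])
for d in cut_out('wrist','tray')[:1]: print(d['confidence'],d['uv'])
c=cam('top')
for d in cut_out('top','tray')[:1]: print(d['confidence'],d['uv'])
d=cut_out('top','blank')[:1]
for k in d: print(k['confidence'],onz(c,k['uv'],.1))
E
```

```text
{'time': np.float64(45.875), 'joint_positions': array([-0.746,  0.648,  1.297,  0.012,  1.178, -2.323]), 'joint_velocities': array([ 0.014, -0.055, -0.053, -0.001,  0.029, -0.001]), 'tcp_pos': array([ 0.535, -0.331,  0.084]), 'wrist_force': array([-0.414,  0.563, -2.525]), 'grip_width': np.float64(0.63), 'finger_force': np.float64(34.981)}
[[-1.    -0.002  0.021]
 [-0.002  1.    -0.005]
 [-0.021 -0.005 -1.   ]]
delta tool [-0.0002 -0.0004  0.0724] 0.072
0.75 [250.2, 138.9]
0.63 [347.6, 216.9]
0.36 [ 0.53473426 -0.00405944  0.1       ]
```

View pics/t1.png

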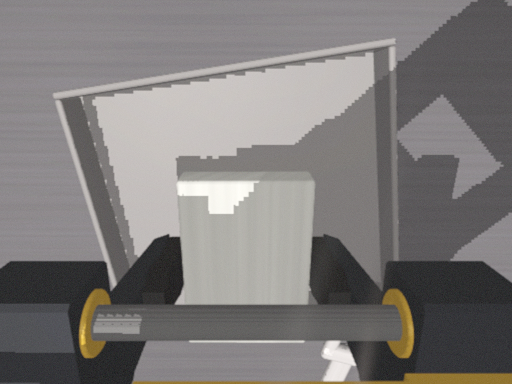

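Emit:
drive_tool(moves="0.05 0 0 0.03 0; 0.05 0 0 0.055 0; 0.05 0 0 0.068 0; 0.05 0 0 0.073 0; 0.05 0 0 0.073 0")

```text
time: 46.75
tcp_pos: [0.5389, -0.3331, 0.0153]
eef_rot: [0.014, -0.001, 1.0, -0.005]
wrist_force: [-0.3, -0.9, -0.9]
grip_width: 0.63
finger_force: 35.0
```

Emit:
drive_tool(moves="0.05 0 0 0.002 0; 0.05 0 0 0.003 0; 0.05 0 0 0.003 0")

```text
time: 47.12
tcp_pos: [0.5387, -0.333, 0.0118]
eef_rot: [0.013, -0.001, 1.0, -0.005]
wrist_force: [-0.4, 0.5, -1.6]
grip_width: 0.628
finger_force: 35.0
```

Emit:
drive_tool(moves="0.05 0 0 0.002 0; 0.05 0 0 0.003 0; 0.05 0 0 0.003 0")

```text
time: 47.5
tcp_pos: [0.5387, -0.3329, 0.0086]
eef_rot: [0.013, -0.001, 1.0, -0.005]
wrist_force: [1.4, 1.0, -1.9]
grip_width: 0.632
finger_force: 35.0
```

Emit:
drive_tool(moves="0.05 0 0 0.0015 0; 0.05 0 0 0.0015 0; 0.05 0 0 0.0015 0")

```text
time: 47.88
tcp_pos: [0.5389, -0.3331, 0.0076]
eef_rot: [0.013, -0.001, 1.0, -0.005]
wrist_force: [-1.5, 0.5, 3.3]
grip_width: 0.631
finger_force: 35.0
```

Contact with the tray floor. Release and lift.

Emit:
drive_tool(moves="0.066 0 0 0 0; 0.066 0 0 0 0; 0.066 0 0 0 0; 0.066 0 0 0 0; 0.066 0 0 -0.01 0; 0.066 0 0 -0.04 0; 0.066 0 0 -0.09 0; 0.066 0 0 -0.14 0")

```text
time: 48.88
tcp_pos: [0.5349, -0.3315, 0.1493]
eef_rot: [0.013, -0.001, 1.0, -0.005]
wrist_force: [0.3, -0.5, 0.6]
grip_width: 0.748
finger_force: 0.0
```

```bash
python3 st.py; python3 - <<'E'
from h import *
c=cam('wrist')
for d in cut_out('wrist','blank')[:1]: print(d['confidence'],onz(c,d['uv'],.02),cv2.minAreaRect(cv2.findNonZero(d['mask'].astype(np.uint8))))
E
```

```text
{'time': np.float64(48.875), 'joint_positions': array([-0.747,  0.578,  1.225,  0.011,  1.313, -2.323]), 'joint_velocities': array([-0.009, -0.425, -0.466, -0.004,  0.88 ,  0.004]), 'tcp_pos': array([ 0.535, -0.331,  0.149]), 'wrist_force': array([ 0.33 , -0.499,  0.588]), 'grip_width': np.float64(0.748), 'finger_force': np.float64(0.0)}
[[-1.    -0.002  0.027]
 [-0.003  1.    -0.01 ]
 [-0.027 -0.01  -1.   ]]
0.63 [ 0.53281283 -0.333634    0.02      ] ((245.0, 179.0), (96.0, 70.0), 90.0)
```

```bash
python3 -c "
from cell import robot
print(robot.hand_in())"
```

```text
the job is handed in; nothing more can be done
None
```

I marked the oblong blank in the press and set it down in the grey tray, with the slide back at its front stop. I handed the job in at about 49 s of the 72 s allowed, but the hand-in returned no verdict, so whether it passed is not confirmed.

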